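Send a batch of heel blocks through the drop-bottom bin

TASK

Lift the chest's lid open until it rests on its stop, then load every wooden heel block from the chest into the top of the drop-bottom bin while its floor is still latched shut, leaving the little round tin in the chest. Once all the blocks are in, pull the bolt so that the floor drops and the whole batch falls into the tray below, and shut the chest's lid again. Leave the mug, the jar and the screwdriver where they are.

Things in the scene. Friction and masses are not known exactly. Their poses are not given: they have to be found in the camera images.
- chest: wooden chest fixed on the bench, 60 high without its lid, 334 wide (y), from x = -85 to +105 outside; walls and floor 5 thick, except the back rail on the hinge side, 25 thick (inside: x -80 to +80, y -162 to +162). Origin: on its underside, below the middle of the inside; its x points from its front (robot side) to the hinge side. It holds the heel blocks and one tin in two rows of three, about 76 apart in x and 83 in y. It may stand on the left or the right of the robot.
- lid (a joint): chest lid angle in rad: 0 shut (it may start up to 0.06 ajar), 1.7 fully open, resting on its stop, just past upright. The hinge is stiff: the lid stays at whatever angle it is left; it takes about 2 to 4 N at the bar to move it.
- lid_bar (a point): middle of the lid's steel bar handle: round, 12 thick, 110 long along the chest's y, 40 ahead of the lid's front edge in the plane of the lid (34 free gap between the bar and the lid edge). It is 230 from the hinge line, so at angle a it lies 230*cos(a) to -x and 230*sin(a) above the hinge (give or take 5). Shut it is 66 above the bench. The lid is 190 x 334 x 10.
- lid_hinge (a point): middle of the lid's hinge line, which runs along the chest's y at the top of its far wall (chest x = +105, z = 60.5).
- bin: plywood drop-bottom bin fixed on the bench, on the other side from the chest. Origin: middle of the upper box at bench level; x points away from the robot. Upper box open at the top, inside 120 (x) x 140 (y), rim 255 above the bench, its hinged floor at 170, walls 5 thick. Under it is the tray: inside from x = -60 to +130, 140 wide, floor 6 high; the part from x = +65 on sticks out beyond the box, with walls 60 high.
- hatch (a joint): the bin's hinged floor (aluminium plate, hinged on the robot side): 0 shut, held up by the bolt; up to 1.35 rad hanging open. It falls by its own weight when the bolt is pulled, and cannot be latched again.
- bolt (a joint): slide of the latch bolt in m: 0 latched, 0.03 fully pulled out. It frees the floor from about 0.012 on. It slides along the bin's +x (away from the robot), takes 2 to 4 N and stays where it is left.
- bolt_grip (a point): point to grip on the bolt's handle: an upright steel post, 14 in diameter, standing 35 beyond the far outside wall of the bin; the post rises from 154 to 270 above the bench, this point lies on its axis at 255 above the bench, i.e. 15 below the post's top. Moves with the bolt.
- tin: little round steel tin, 40 in diameter, 40 high, among the blocks in the chest; it stays in the chest. Origin: middle of its underside.
- block0: one of up to five identical loose D-shaped beech heel blocks (3 to 5 are present, the others are None): 44 long (x) x 34 wide (y) x 32 high (z), about 35 g, flat sides, the +x end rounded (radius 17). Origin: middle of the underside, z up, x along the length. Starts flat on the chest's floor with its length roughly along the chest's x.
- block1: heel block, as block0 (None if absent).
- block2: heel block, as block0 (None if absent).
- block3: heel block, as block0 (None if absent).
- block4: heel block, as block0 (None if absent).
- mug: red mug lying or standing on the bench, outside the chest, to be left where it is. Origin: on its underside.
- jar: glass jar lying or standing on the bench, outside the chest, to be left where it is. Origin: on its underside.
- screwdriver: red-handled screwdriver, 160 long, lying or standing on the bench, outside the chest, to be left where it is. Origin: on its underside.

How it is judged:
By the outcome, as a careful person would: the job done as asked, in the order asked, and still so for the second after the job is handed in, with the robot touching nothing.
Of block0, block1, block2, block3, block4 only 3 to 5 are there at a start; the rules pass over those that are not, and their reading is None.
At some moment in a run one of block0, block1, block2, block3, block4 may be knocked a few centimetres aside while the robot is not near it.
Once in a run the grip may slacken for a moment while it holds something.
It also fails if it takes over 210 s, if anything falls off the work surface, if the arm or the gripper's body presses on something with over 40 N, if the wrist force passes 120 N, or if a joint passes its speed limit or range.

ROBOT

A 7-joint arm with a two-finger parallel gripper is mounted at the origin on the work surface. World frame = base frame: x ahead of the robot, y to its left, z up, the work surface at z = 0. Lengths are in m, angles in degrees, forces in N, time in s.
With the tool pointing down it reaches from about 0.425 to 0.875 m from the base axis. Payload 4.7 kg.
Tool frame: the origin (TCP) lies at the very end of the fingers, on their centre line; the grasp point (between the pads) lies env.grip_point_offset behind it (env.grip_point_offset is the distance from the TCP to the grasp point, in m); z points along the fingers, y is the direction in which the jaws open and shut (so a half turn about z gives the same grasp; the last joint's range is limited). The gripper opens to 87 mm and grips with 3 to 60 N. Pads are 19 mm wide; open, the fingers measure 117 mm over their backs; the gripper's body (75 mm by 190 mm) begins 51 mm behind the grasp point.
Start: joints at [76.496, 18.392, -4.016, 83.108, 1.295, 78.541, -3.26], TCP at [0.161, -0.63, 0.223] pointing down, gripper open.
Joint ranges: [-163.93, 163.93], [-17.29, 119.83], [-79.2, 71.16], [3.27, 140.29], [-89.18, 269.18], [5.43, 117.66], [-154.24, 154.24]. Speed limits (degrees/s): [147.25, 147.25, 180, 180, 180, 180, 180].

INTERFACE

Orientations are given as [roll, pitch, yaw] about the fixed x, y, z axes, in that order (R = Rz(yaw) Ry(pitch) Rx(roll)).
In Python, from cell import env gives the robot as it stands.
- The arm moves only by the tool send_rows, never from a script. Its argument "plan" is a list of rows, each a list of 7 numbers: the finger opening in mm, from 0 to 87, then the shift along the tool's x, y, z in mm, then the turn, a rotation vector about the tool's x, y, z in rad. A call has 1 to 12 rows; each row shifts and turns the commanded pose from where the row before left it, along the tool's axes as they then stand; what a row does not reach is not made up. A row lasts 1/10 s, in which the tool goes at most 50 mm and 8.59 degrees, less where a joint would pass 70% of its speed; a pose out of reach is approached as far as the arm can. A call is refused whole if a number of a shift passes 50 or a number of a turn 0.15, either way. A call with a gripper value outside its range is refused whole. The fingers move at their own pace and stop on an object; "grip_force" is the grip in N (left out, the last holds). Time passes only in rows, so rows that do not move let the fingers close. It gives the time, the measured TCP pose, the force and the opening at its end, in the units of the state.
- env.get_obs(): the state, without advancing time (a new reading comes with each control period).
- env.read_camera(name): name is "side" or "top"; returns the picture (400x640x3 uint8, red, green, blue); there is no depth.
- env.get_calibration(name): a dict with "fx", "fy", "cx", "cy" (pixels), "extrinsics" (4x4, takes a point from camera to world coordinates). Camera axes: x right, y down, z forward; pixel columns grow to the right and rows downward; lengths in m; the calibration is good to about 2 mm. A picture is of the moment at which its call begins. get_calibration takes no time and is no camera call.
- env.sign_off(): hands the job in, once; it reports no verdict.
Trained networks look in the newest picture that a camera, given by its name, has taken for a name from the list of things; names that differ only in an ending like _2 or _b are one class to them, and where a whole thing is asked for, a point or a joint stands for the part that bears it (a point fixed in the world has none). Each returns a list of dicts, best first, with "confidence" (0 to 1); they miss things now and then, are a little off and sometimes report something else, mostly with a low value. They report only what shows in the picture. A call takes as long as a camera call.
- env.regions_of(camera, query): "region" (400x640 bool, what is visible of it) and "rect" ([left, top, right, bottom] in pixels, round what is visible of it).
The state is a dict: "time_s": time; "qpos": joint angles; "joint_velocities": joint speeds; "effort": joint torques, N m; "tool_pos": TCP position; "tool_rot": TCP orientation; "force": force on the tool from outside, world axes, zero at the start; "wrist_torque": the same for the moment, N m; "grip_width": finger opening in m.
Only numpy, scipy, OpenCV 4.12 (cv2) and the standard library are available. Lean on these libraries where they do the work, as an engineer would, in place of code of your own. Each camera call takes 0.05 s, during which the arm holds its last target. There are 200 camera calls.

## Working session

There is one attempt and no reset: what is moved stays moved. The work goes in short steps, Python scripts to look and compute and a tool call to move; the robot and the scene stay as the last step left them, time stands still between calls to the robot, and variables do not carry over. Pictures are saved under pics/ and viewed, about 12 in all and at most 16, crops included, and the job is handed in when it is done.

Besides the shell and the picture viewer there is one more tool, called after "Request:" in YAML: its name, and indented under it one key for each argument. send_rows: Moves the arm, as the interface text tells. Its arguments: {"type":"object","properties":{"plan":{"type":"array"},"grip_force":{"type":"number"}},"required":["plan"]}

```bash
ls; mkdir -p pics
cat > h.py <<'E'
import numpy as np, cv2
from cell import env
from scipy.spatial.transform import Rotation as R
def save(cam,n,box=None,s=1):
    im=env.read_camera(cam)[:,:,::-1]
    if box: im=im[box[1]:box[3],box[0]:box[2]]
    if s!=1: im=cv2.resize(im,None,fx=s,fy=s)
    cv2.imwrite(f'pics/{n}.png',im)
def ray(cam,u,v):
    c=env.get_calibration(cam);E=np.array(c['extrinsics'])
    d=np.array([(u-c['cx'])/c['fx'],(v-c['cy'])/c['fy'],1.])
    return E[:3,3],E[:3,:3]@d
def onz(cam,u,v,z):
    o,d=ray(cam,u,v);return o+d*(z-o[2])/d[2]
def proj(cam,p):
    c=env.get_calibration(cam);E=np.linalg.inv(np.array(c['extrinsics']))
    q=E[:3,:3]@np.asarray(p)+E[:3,3]
    return np.array([c['fx']*q[0]/q[2]+c['cx'],c['fy']*q[1]/q[2]+c['cy']])
def tri(a,b):
    (o1,d1),(o2,d2)=ray(*a),ray(*b)
    A=np.stack([d1,-d2],1);s=np.linalg.lstsq(A,o2-o1,rcond=None)[0]
    p,q=o1+s[0]*d1,o2+s[1]*d2
    return (p+q)/2,np.linalg.norm(p-q)
E
python3 - <<'E'
from h import *
np.set_printoptions(precision=3,suppress=True)
a=env.read_camera('top');b=env.read_camera('side')
cv2.imwrite('pics/a.png',a[:,:,::-1]);cv2.imwrite('pics/b.png',b[:,:,::-1])
for c in('top','side'):
    k=env.get_calibration(c);print(c,k['fx'],k['cx'],k['cy'],np.array(k['extrinsics']))
    for q in ['chest','lid_bar','bin','bolt_grip','mug','jar','screwdriver']:
        r=env.regions_of(c,q)
        print(q,[(round(x['confidence'],2),np.round(x['rect']).tolist()) for x in r[:2]])
print(env.get_obs(),env.grip_point_offset)
E
```

```text
pics
top 471.10058826927053 308.89010145457263 193.07126936665614 [[ 0.006 -0.988  0.156  0.27 ]
 [-1.    -0.006  0.001  0.013]
 [-0.    -0.156 -0.988  1.34 ]
 [ 0.     0.     0.     1.   ]]
chest [(0.94, [328.0, 131.0, 455.0, 222.0])]
lid_bar [(0.97, [330.0, 133.0, 456.0, 223.0])]
bin [(0.93, [191.0, 108.0, 276.0, 201.0]), (0.55, [328.0, 135.0, 453.0, 224.0])]
bolt_grip [(0.55, [228.0, 114.0, 237.0, 132.0])]
mug [(0.61, [163.0, 232.0, 202.0, 277.0])]
jar [(0.97, [422.0, 238.0, 449.0, 262.0])]
screwdriver [(0.55, [307.0, 160.0, 321.0, 218.0])]
side 394.6719347376171 314.1254928494081 196.74996126172022 [[-0.749 -0.543  0.379  0.056]
 [-0.662  0.607 -0.439  0.487]
 [ 0.008 -0.58  -0.814  1.041]
 [ 0.     0.     0.     1.   ]]
chest [(0.68, [287.0, 119.0, 400.0, 221.0])]
lid_bar [(0.94, [290.0, 122.0, 399.0, 209.0])]
bin [(0.82, [203.0, 177.0, 287.0, 291.0]), (0.68, [288.0, 122.0, 399.0, 207.0])]
bolt_grip [(0.64, [213.0, 179.0, 223.0, 196.0]), (0.49, [290.0, 121.0, 397.0, 207.0])]
mug [(0.8, [251.0, 331.0, 295.0, 371.0])]
jar [(0.63, [411.0, 161.0, 430.0, 189.0])]
screwdriver [(0.58, [289.0, 202.0, 332.0, 232.0])]
{'time_s': 0.8, 'qpos': array([76.496, 18.39 , -4.018, 83.108,  1.295, 78.541, -3.261]), 'joint_velocities': array([ 0.043,  0.063, -0.009,  0.004, -0.025, -0.074,  0.046]), 'effort': array([ -0.   , -49.105,  -0.403, -31.275,  -0.064,   0.034,   0.   ]), 'tool_pos': array([ 0.161, -0.63 ,  0.223]), 'tool_rot': array([179.994,   0.002,  14.313]), 'force': array([-0.586,  0.477, -0.223]), 'wrist_torque': array([ 0.012, -0.033, -0.023]), 'grip_width': 0.08678841041207636} 0.0187
```

View pics/a.png

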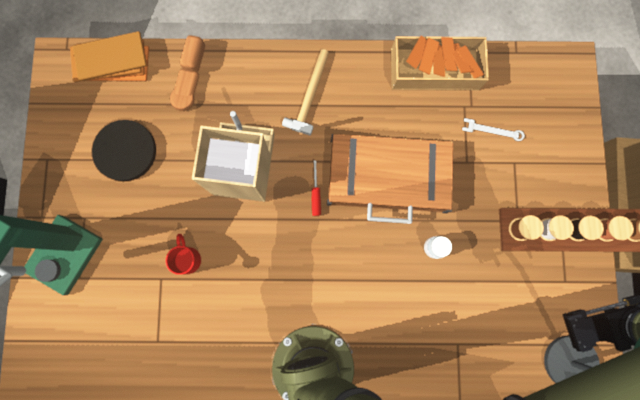

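View pics/b.png

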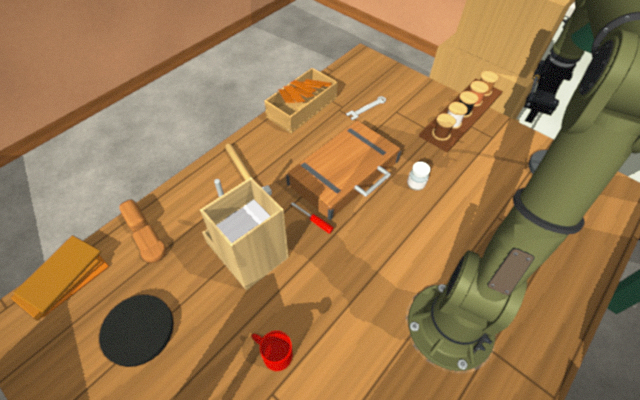

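The top view shows the chest at (390,172) with its bar at about (390,217), the bin at (234,160) with its bolt post near (237,122), and the jar at (438,247). The mug is at (182,260) and the screwdriver at (316,190). The side view shows the same things, with the bar around (374,182) and the post around (219,187). I'll crop both views to measure them.

Run:
```python
from h import *
a=cv2.imread('pics/a.png');b=cv2.imread('pics/b.png')
def crop(im,x,y,w,h,s): return cv2.resize(im[y:y+h,x:x+w],None,fx=s,fy=s,interpolation=cv2.INTER_CUBIC)
cv2.imwrite('pics/c.png',np.vstack([crop(a,180,100,160,110,5),]))
cv2.imwrite('pics/d.png',crop(a,310,125,160,110,5))
cv2.imwrite('pics/e.png',crop(b,195,110,240,190,3.2))
```

```text
(no output)
```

View pics/c.png

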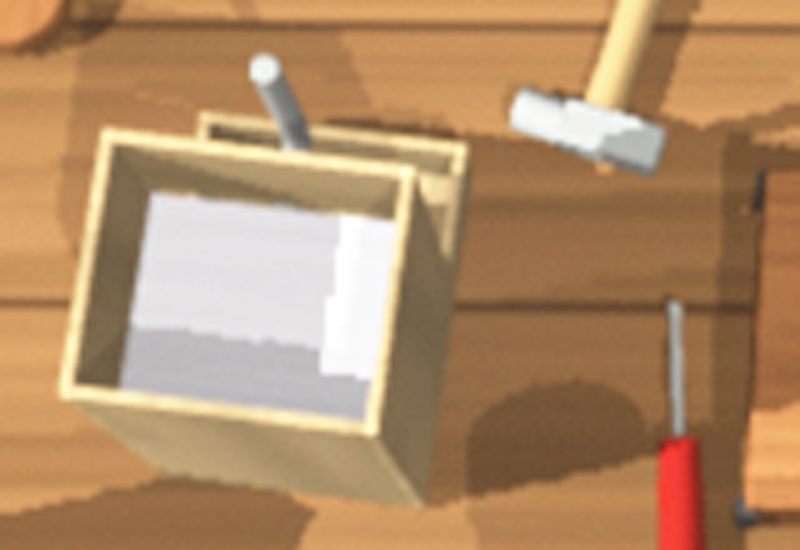

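View pics/d.png

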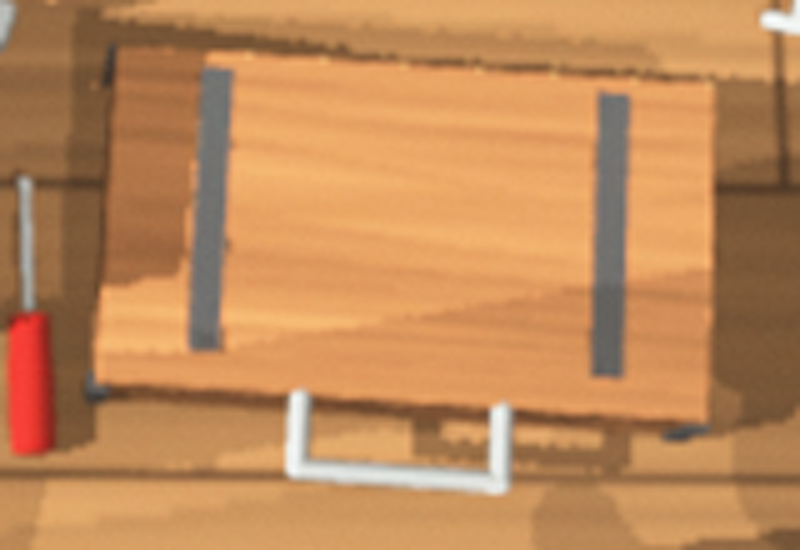

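View pics/e.png

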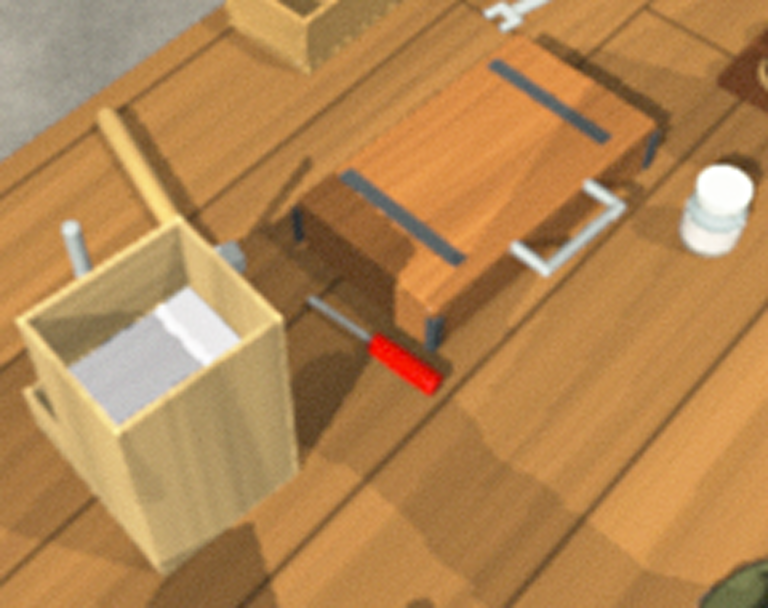

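The top crop shows the bin's rim corners and the post top at about (233,114). The bar runs from (369,219) to (410,222). The side crop shows the same features, so I'll triangulate them.

Run:
```python
from h import *
np.set_printoptions(precision=4,suppress=True)
f=lambda u,v:(180+u/5-.4,100+v/5-.4); g=lambda u,v:(310+u/5-.4,125+v/5-.4); e=lambda u,v:(195+u/3.2-.35,110+v/3.2-.35)
P={}
for n,a,b in [('FL',f(103,130),e(20,322)),('FR',f(412,168),e(178,220)),('NR',f(380,435),e(280,318)),('NL',f(65,398),e(120,432)),
 ('post',f(265,68),e(72,228)),('barL',g(295,472),e(546,270)),('barR',g(500,485),e(622,207)),
 ('lidFL',g(112,47),e(298,208)),('lidFR',g(715,80),e(520,38)),('lidNR',g(708,425),e(655,130)),('lidNL',g(95,385),e(430,310))]:
    p,r=tri(('top',*a),('side',*b));P[n]=p;print(n,p,round(r,4))
rim=np.mean([P[k] for k in('FL','FR','NR','NL')],0);print('bin',rim, np.degrees(np.arctan2(*( (P['FL']+P['FR']-P['NL']-P['NR'])[[1,0]]))))
d=P['barR']-P['barL'];print('bar',(P['barL']+P['barR'])/2,np.linalg.norm(d),np.degrees(np.arctan2(d[0],-d[1])))
d=P['lidFR']-P['lidFL'];print(np.linalg.norm(d),np.degrees(np.arctan2(d[0],-d[1])));d=P['lidNR']-P['lidNL'];print(np.linalg.norm(d),np.degrees(np.arctan2(d[0],-d[1])))
for z,u in((.255,'bin')):pass
```

```text
FL [0.601  0.2732 0.2529] 0.0054
FR [0.585  0.1262 0.2497] 0.0031
NR [0.4568 0.1393 0.2512] 0.0006
NL [0.4716 0.2858 0.2568] 0.0015
post [0.6279 0.1947 0.2684] 0.0035
barL [ 0.3999 -0.148   0.0694] 0.0015
barR [ 0.3922 -0.2597  0.0682] 0.0046
lidFL [ 0.638  -0.0514  0.0564] 0.0073
lidFR [ 0.6207 -0.3894  0.0573] 0.0072
lidNR [ 0.4283 -0.3761  0.058 ] 0.0015
lidNL [ 0.4485 -0.0384  0.0732] 0.0037
bin [0.5286 0.2061 0.2526] -5.706263194555364
bar [ 0.396  -0.2039  0.0688] 0.11190649094860536 -3.9382978102266106
0.33841151663833485 -2.9379865174875004
0.3386000822034674 -3.4344498620415584Traceback (most recent call last):
  File "<stdin>", line 12, in <module>
TypeError: cannot unpack non-iterable float object
```

```bash
cat >> h.py <<'E'
def plan(p,yaw,n,start=None):
    """rows (tool shift mm, tool-z turn) from the measured pose to p, yaw (tool down)"""
    o=env.get_obs() if start is None else None
    p0,y0=(o['tool_pos'],o['tool_rot'][2]) if start is None else start
    p0=np.array(p0,float);dy=(yaw-y0+180)%360-180
    D=(np.array(p)-p0)/n*1000
    for i in range(n):
        y=np.radians(y0+dy*i/n);c,s=np.cos(y),np.sin(y)
        print([round(v,1) for v in (D[0]*c+D[1]*s, D[0]*s-D[1]*c, -D[2])],round(-np.radians(dy)/n,3))
def st():
    o=env.get_obs();print(round(o['time_s'],2),np.round(o['tool_pos'],4),np.round(o['tool_rot'],2),'F',np.round(o['force'],1),'w',round(o['grip_width']*1000,1),'q',np.round(o['qpos'],0))
E
python3 -c "
from h import *
plan((.397,-.204,.16),86.6,12)"
```

```text
[np.float64(27.9), np.float64(-29.5), np.float64(5.2)] -0.105
[np.float64(30.8), np.float64(-26.4), np.float64(5.2)] -0.105
[np.float64(33.4), np.float64(-23.1), np.float64(5.2)] -0.105
[np.float64(35.6), np.float64(-19.4), np.float64(5.2)] -0.105
[np.float64(37.5), np.float64(-15.6), np.float64(5.2)] -0.105
[np.float64(38.9), np.float64(-11.6), np.float64(5.2)] -0.105
[np.float64(39.9), np.float64(-7.4), np.float64(5.2)] -0.105
[np.float64(40.5), np.float64(-3.2), np.float64(5.2)] -0.105
[np.float64(40.6), np.float64(1.1), np.float64(5.2)] -0.105
[np.float64(40.2), np.float64(5.3), np.float64(5.2)] -0.105
[np.float64(39.5), np.float64(9.5), np.float64(5.2)] -0.105
[np.float64(38.2), np.float64(13.6), np.float64(5.2)] -0.105
```

Request:
send_rows:
  plan:
    - [34,28,-29.5,5,0,0,-0.105]
    - [34,31,-26.5,5,0,0,-0.105]
    - [34,33.5,-23,5,0,0,-0.105]
    - [34,35.5,-19.5,5,0,0,-0.105]
    - [34,37.5,-15.5,5,0,0,-0.105]
    - [34,39,-11.5,5,0,0,-0.105]
    - [34,40,-7.5,5,0,0,-0.105]
    - [34,40.5,-3,5,0,0,-0.105]
    - [34,40.5,1,5,0,0,-0.105]
    - [34,40,5.5,5,0,0,-0.105]
    - [34,39.5,9.5,5,0,0,-0.105]
    - [34,38,13.5,5,0,0,-0.105]

```text
time_s: 2.0
tool_pos: [0.3983, -0.203, 0.1627]
tool_rot: [180.0, 0.1, 86.7]
force: [0.4, 0.3, 0.1]
grip_width: 0.0336
```

```bash
python3 -c "
from h import *
st();plan((.397,-.204,.048),86.6,4)"
```

```text
2.0 [ 0.3983 -0.203   0.1627] [1.7996e+02 6.0000e-02 8.6750e+01] F [0.4 0.3 0.1] w 33.6 q [ 55.  -3. -30. 114.  -2.  69.  22.]
[np.float64(-0.3), np.float64(-0.3), np.float64(28.7)] 0.001
[np.float64(-0.3), np.float64(-0.3), np.float64(28.7)] 0.001
[np.float64(-0.3), np.float64(-0.3), np.float64(28.7)] 0.001
[np.float64(-0.3), np.float64(-0.3), np.float64(28.7)] 0.001
```

Request:
send_rows:
  plan:
    - [34,0,0,28,0,0,0]
    - [34,0,0,28,0,0,0]
    - [34,-1,-1,20,0,0,0]
    - [34,0,0,20,0,0,0]
    - [34,0,0,18,0,0,0]
    - [34,0,0,0,0,0,0]
    - [0,0,0,0,0,0,0]
    - [0,0,0,0,0,0,0]
    - [0,0,0,0,0,0,0]
    - [0,0,0,0,0,0,0]
  grip_force: 8

```text
time_s: 3.0
tool_pos: [0.3987, -0.206, 0.0497]
tool_rot: [179.7, 0.1, 86.5]
force: [1.8, -0.9, -0.2]
grip_width: 0.0114
```

```bash
python3 -c "
from h import *
st()
save('side','f',(260,80,460,240),4)"
```

```text
3.0 [ 0.3987 -0.206   0.0497] [1.7973e+02 9.0000e-02 8.6500e+01] F [ 1.8 -0.9 -0.2] w 11.4 q [ 54.   5. -30. 121.   3.  54.  18.]
```

View pics/f.png

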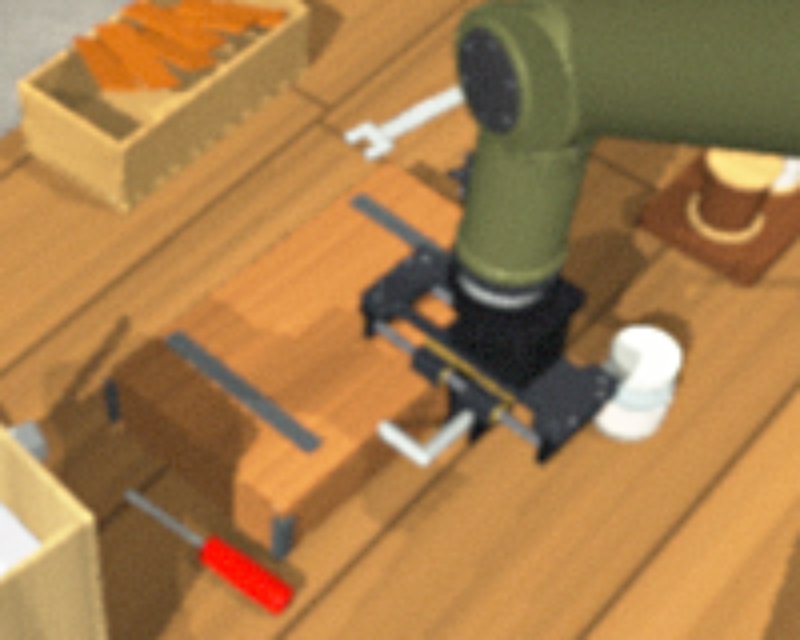

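The side view shows the fingers straddling the bar, and the opening of 11.4 mm confirms it is gripped. The jar stands clear of the gripper.

```bash
python3 -c "
from h import *
f=lambda t:1000*np.array([-.2296*np.cos(t)+.007*np.sin(t),.2296*np.sin(t)+.007*np.cos(t)])
T=np.linspace(0,1.68,25)
for i in range(24):
    d=f(T[i+1])-f(T[i]);print(round(d[0],1),round(-d[1],1))
"
```

```text
1.1 -16.0
2.2 -15.9
3.3 -15.7
4.4 -15.5
5.4 -15.1
6.5 -14.7
7.5 -14.2
8.5 -13.7
9.4 -13.0
10.3 -12.3
11.1 -11.6
11.9 -10.8
12.6 -9.9
13.3 -9.0
13.9 -8.1
14.4 -7.1
14.9 -6.0
15.3 -5.0
15.6 -3.9
15.8 -2.8
16.0 -1.7
16.1 -0.6
16.1 0.6
16.0 1.7
```

Request:
send_rows:
  plan:
    - [0,0,1,-16,0,0,0]
    - [0,0,2,-16,0,0,0]
    - [0,0,3.5,-15.5,0,0,0]
    - [0,0,4.5,-15.5,0,0,0]
    - [0,0,5.5,-15,0,0,0]
    - [0,0,6.5,-14.5,0,0,0]
    - [0,0,7.5,-14,0,0,0]
    - [0,0,8.5,-13.5,0,0,0]
    - [0,0,9.5,-13,0,0,0]
    - [0,0,10.5,-12.5,0,0,0]
    - [0,0,11,-11.5,0,0,0]
    - [0,0,12,-11,0,0,0]
  grip_force: 15

```text
time_s: 4.25
tool_pos: [0.4737, -0.2104, 0.2165]
tool_rot: [-179.3, -0.0, 86.4]
force: [-12.2, 1.4, 7.9]
grip_width: 0.0114
```

```bash
python3 -c "
from h import *
st()"
```

```text
4.25 [ 0.4737 -0.2104  0.2165] [-1.7934e+02 -2.0000e-02  8.6420e+01] F [-12.2   1.4   7.9] w 11.4 q [ 51.   5. -32. 101.   3.  76.  15.]
```

Request:
send_rows:
  plan:
    - [0,0,-3,0,0,0,0]
    - [0,0,0,0,0,0,0]

```text
time_s: 4.45
tool_pos: [0.4744, -0.2105, 0.2172]
tool_rot: [-179.9, 0.0, 86.5]
force: [-4.5, -0.3, 6.0]
grip_width: 0.0115
```

```bash
python3 -c "
from h import *
st()"
```

```text
4.45 [ 0.4744 -0.2105  0.2172] [-1.7988e+02  4.0000e-02  8.6480e+01] F [-4.5 -0.3  6. ] w 11.5 q [ 52.   4. -32. 101.   2.  75.  16.]
```

```bash
python3 -c "
from h import *
f=lambda t:233*np.array([-np.cos(t),np.sin(t)])
T=np.linspace(.852,1.67,13)
for i in range(12):
    d=f(T[i+1])-f(T[i]);print(round(d[0],1),round(-d[1],1))
"
```

```text
12.3 -10.0
13.0 -9.2
13.6 -8.3
14.1 -7.3
14.6 -6.4
15.0 -5.4
15.3 -4.3
15.5 -3.3
15.7 -2.2
15.8 -1.1
15.9 -0.0
15.8 1.0
```

Request:
send_rows:
  plan:
    - [0,0,12.5,-10.5,0,0,0]
    - [0,0,13,-9.5,0,0,0]
    - [0,0,13.5,-8.5,0,0,0]
    - [0,0,14,-7.5,0,0,0]
    - [0,0,14.5,-6.5,0,0,0]
    - [0,0,15,-5.5,0,0,0]
    - [0,0,15.5,-4.5,0,0,0]
    - [0,0,15.5,-3,0,0,0]
    - [0,0,15.5,-2,0,0,0]
    - [0,0,16,-1,0,0,0]
    - [0,0,16,0,0,0,0]
    - [0,0,14,1,0,0,0]

```text
time_s: 5.65
tool_pos: [0.6499, -0.2211, 0.2737]
tool_rot: [-179.9, 0.0, 86.5]
force: [-2.6, -0.6, 0.6]
grip_width: 0.0115
```

Request:
send_rows:
  plan:
    - [0,0,0,0,0,0,0]
    - [0,0,0,0,0,0,0]

```text
time_s: 5.85
tool_pos: [0.6504, -0.2211, 0.2735]
tool_rot: [180.0, 0.0, 86.5]
force: [2.4, -0.4, -1.9]
grip_width: 0.0116
```

Request:
send_rows:
  plan:
    - [0,0,4,0.5,0,0,0]
    - [0,0,4,0.5,0,0,0]
    - [0,0,4,1,0,0,0]
    - [0,0,0,0,0,0,0]

```text
time_s: 6.25
tool_pos: [0.6623, -0.2219, 0.272]
tool_rot: [180.0, 0.0, 86.5]
force: [0.1, -1.7, 0.3]
grip_width: 0.0114
```

Request:
send_rows:
  plan:
    - [0,0,4,0.5,0,0,0]
    - [0,0,0,0,0,0,0]
    - [0,0,0,0,0,0,0]

```text
time_s: 6.55
tool_pos: [0.6628, -0.2219, 0.2719]
tool_rot: [-179.6, 0.0, 86.5]
force: [-12.5, 1.0, 4.9]
grip_width: 0.0113
```

At the stop: −12.5 N. I'll release and retreat upwards.

Request:
send_rows:
  plan:
    - [0,0,-3,0,0,0,0]
    - [40,0,0,0,0,0,0]
    - [40,0,0,0,0,0,0]
    - [40,0,0,0,0,0,0]
    - [40,0,0,-25,0,0,0]
    - [40,0,0,-40,0,0,0]
    - [40,0,-40,-15,0,0,0]
    - [40,0,-45,0,0,0,0]
    - [40,45,-20,0,0,0,0]
    - [40,45,0,0,0,0,0]
    - [40,45,0,0,0,0,0]
    - [40,45,0,0,0,0,0]

```text
time_s: 7.75
tool_pos: [0.5693, -0.0337, 0.352]
tool_rot: [179.9, 0.0, 86.5]
force: [0.2, 0.3, -0.2]
grip_width: 0.0405
```

Run:
```python
from h import *
st()
a=env.read_camera('top');b=env.read_camera('side')
def crop(im,x,y,w,h,s): return cv2.resize(im[y:y+h,x:x+w,::-1],None,fx=s,fy=s,interpolation=cv2.INTER_CUBIC)
cv2.imwrite('pics/g.png',np.hstack([crop(a,310,100,160,130,2.5),crop(b,270,60,160,160,2.03)[:325]]))
for c in('top','side'):
    for q in ['block0','tin','lid']:
        for x in env.regions_of(c,q):
            ys,xs=np.nonzero(x['region']);print(c,q,round(x['confidence'],2),np.round(x['rect']).tolist(),xs.mean().round(1),ys.mean().round(1))
```

```text
7.75 [ 0.5693 -0.0337  0.352 ] [1.7991e+02 2.0000e-02 8.6480e+01] F [ 0.2  0.3 -0.2] w 40.5 q [ 35.  10. -40.  81.   6.  91.  -8.]
top block0 0.66 [407.0, 180.0, 420.0, 199.0] 416.1 192.5
top block0 0.64 [409.0, 158.0, 428.0, 177.0] 417.4 168.1
top block0 0.63 [383.0, 161.0, 400.0, 174.0] 388.7 165.8
top tin 0.44 [383.0, 183.0, 395.0, 199.0] 389.2 190.5
top tin 0.38 [380.0, 96.0, 476.0, 144.0] 420.9 119.8
top tin 0.25 [309.0, 183.0, 322.0, 218.0] 315.4 201.4
top lid 0.89 [379.0, 97.0, 475.0, 144.0] 420.1 119.0
top lid 0.42 [382.0, 184.0, 397.0, 198.0] 389.2 191.5
side block0 0.62 [333.0, 160.0, 348.0, 175.0] 338.7 164.9
side block0 0.59 [345.0, 145.0, 363.0, 158.0] 355.2 151.9
side block0 0.57 [333.0, 184.0, 347.0, 201.0] 337.9 191.4
side block0 0.52 [316.0, 169.0, 328.0, 186.0] 320.9 178.6
side tin 0.64 [350.0, 167.0, 359.0, 186.0] 354.6 176.9
side lid 0.68 [278.0, 74.0, 359.0, 173.0] 319.0 124.5
```

View pics/g.png

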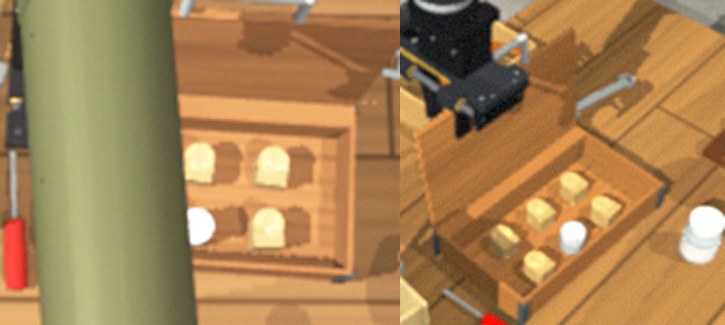

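The side crop shows five blocks: the three of the far row, and the left and right of the near row. The tin is in the middle of the near row, at about (354,177) full-frame. The arm hides the left of the chest in the top view, so I'll move it over the bin and turn the yaw to 176.6.

```bash
python3 -c "
from h import *
plan((.47,.26,.36),176.6,12)"
```

```text
[np.float64(24.2), np.float64(-9.9), np.float64(-0.7)] -0.131
[np.float64(25.3), np.float64(-6.6), np.float64(-0.7)] -0.131
[np.float64(25.9), np.float64(-3.2), np.float64(-0.7)] -0.131
[np.float64(26.1), np.float64(0.2), np.float64(-0.7)] -0.131
[np.float64(25.9), np.float64(3.6), np.float64(-0.7)] -0.131
[np.float64(25.2), np.float64(7.0), np.float64(-0.7)] -0.131
[np.float64(24.1), np.float64(10.2), np.float64(-0.7)] -0.131
[np.float64(22.5), np.float64(13.3), np.float64(-0.7)] -0.131
[np.float64(20.6), np.float64(16.1), np.float64(-0.7)] -0.131
[np.float64(18.3), np.float64(18.7), np.float64(-0.7)] -0.131
[np.float64(15.7), np.float64(20.9), np.float64(-0.7)] -0.131
[np.float64(12.8), np.float64(22.8), np.float64(-0.7)] -0.131
```

Request:
send_rows:
  plan:
    - [60,24,-10,-1,0,0,-0.131]
    - [60,25.5,-6.5,-1,0,0,-0.131]
    - [60,26,-3,-1,0,0,-0.131]
    - [60,26,0,-1,0,0,-0.131]
    - [60,26,3.5,-1,0,0,-0.131]
    - [60,25,7,-1,0,0,-0.131]
    - [60,24,10,-1,0,0,-0.131]
    - [60,22.5,13.5,-1,0,0,-0.131]
    - [60,20.5,16,-1,0,0,-0.131]
    - [60,18.5,18.5,-1,0,0,-0.131]
    - [60,15.5,21,-1,0,0,-0.131]
    - [60,13,23,0,0,0,-0.131]

```text
time_s: 9.35
tool_pos: [0.4699, 0.2613, 0.3626]
tool_rot: [-180.0, 0.0, 176.7]
force: [0.3, -0.7, 0.1]
grip_width: 0.0599
```

```bash
cat > look.py <<'E'
from h import *
import sys
O=np.array([.5235,-.2115]);y=np.radians(-3.4);ex=np.array([np.cos(y),np.sin(y)]);ey=np.array([-ex[1],ex[0]])
def look(name):
    st()
    a=env.read_camera('top');b=env.read_camera('side')
    def crop(im,x,y,w,h,s): return cv2.resize(im[y:y+h,x:x+w,::-1],None,fx=s,fy=s,interpolation=cv2.INTER_CUBIC)
    cv2.imwrite(f'pics/{name}.png',np.vstack([crop(a,320,130,150,95,5),]))
    cv2.imwrite(f'pics/{name}_s.png',crop(b,270,100,150,120,5))
    P={}
    for q in ['block0','tin']:
        P={c:[] for c in('top','side')}
        for c in P:
            for x in env.regions_of(c,q):
                l,t,r,bb=x['rect']
                if r-l<32 and bb-t<32: P[c].append((x['confidence'],*np.argwhere(x['region']).mean(0)[::-1]))
        for k,u,v in P['top']:
            best=None
            for k2,u2,v2 in P['side']:
                p,r=tri(('top',u,v),('side',u2,v2))
                if best is None or r<best[0]: best=(r,p,k2)
            z=onz('top',u,v,.035)[:2]
            print(q,'px',round(u,1),round(v,1),'conf',round(k,2),'z=.035:',np.round(z,4),'chest',np.round([(z-O)@ex,(z-O)@ey],3),
                  *( ['tri',np.round(best[1],4),'res',round(best[0],4)] if best else []))
if __name__=='__main__': look(sys.argv[1])
E
python3 look.py k
```

```text
9.35 [0.4699 0.2613 0.3626] [-1.8000e+02  2.0000e-02  1.7671e+02] F [ 0.3 -0.7  0.1] w 59.9 q [ 22.   8. -59.  84.   7.  92.  50.]
block0 px 415.9 193.0 conf 0.79 z=.035: [ 0.4781 -0.2857] chest [-0.041 -0.077] tri [ 0.479  -0.2881  0.0256] res 0.0012
block0 px 388.1 166.2 conf 0.73 z=.035: [ 0.5543 -0.2094] chest [0.031 0.004] tri [ 0.554  -0.2116  0.0273] res 0.0042
block0 px 417.6 167.6 conf 0.6 z=.035: [ 0.5508 -0.2926] chest [ 0.032 -0.079] tri [ 0.5501 -0.2951  0.0284] res 0.0047
block0 px 359.4 163.5 conf 0.55 z=.035: [ 0.5616 -0.1281] chest [0.033 0.086] tri [ 0.5626 -0.13    0.0239] res 0.0032
block0 px 358.4 189.9 conf 0.47 z=.035: [ 0.486  -0.1244] chest [-0.043  0.085] tri [ 0.4854 -0.1254  0.0312] res 0.0026
block0 px 436.9 247.2 conf 0.4 z=.035: [ 0.3272 -0.3391] chest [-0.188 -0.139] tri [ 0.3829 -0.2682  0.1208] res 0.1513
tin px 386.8 191.0 conf 0.59 z=.035: [ 0.4833 -0.2041] chest [-0.041  0.005] tri [ 0.4823 -0.2053  0.0323] res 0.0031
```

View pics/k.png

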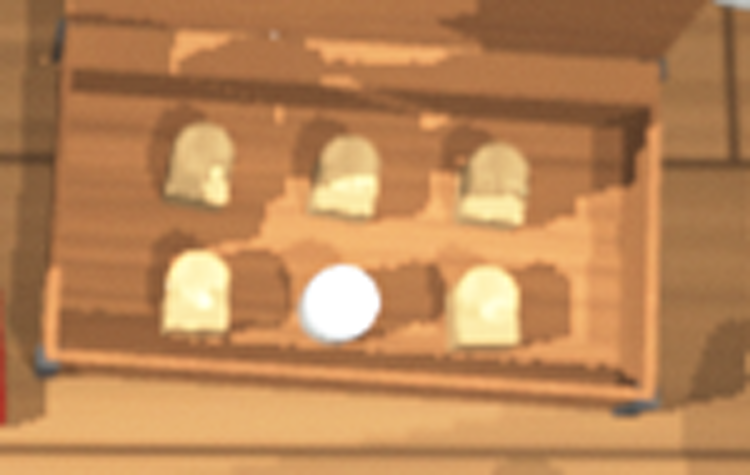

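The top crop shows all six items clearly: five blocks and the tin in the middle of the near row. The measured grid matches the stated 76 × 83 spacing. I'll start with the near-left block.

```bash
python3 -c "
from h import *
C=np.array([.5286,.2061]);y=np.radians(-6);ax=np.array([np.cos(y),np.sin(y)]);ay=np.array([-ax[1],ax[0]])
for bx,by in((28,29),(28,-29),(-28,29),(-28,-29),(0,0)): print(bx,by,np.round(C+ax*(bx-5)/1e3+ay*by/1e3,4))
plan((.482,-.125,.15),176.6,10)"
```

```text
28 29 [0.5545 0.2325]
28 -29 [0.5484 0.1749]
-28 29 [0.4988 0.2384]
-28 -29 [0.4927 0.1807]
0 0 [0.5236 0.2066]
[np.float64(-3.6), np.float64(-38.3), np.float64(21.2)] -0.0
[np.float64(-3.6), np.float64(-38.3), np.float64(21.2)] -0.0
[np.float64(-3.6), np.float64(-38.3), np.float64(21.2)] -0.0
[np.float64(-3.6), np.float64(-38.3), np.float64(21.2)] -0.0
[np.float64(-3.5), np.float64(-38.3), np.float64(21.2)] -0.0
[np.float64(-3.5), np.float64(-38.3), np.float64(21.2)] -0.0
[np.float64(-3.5), np.float64(-38.3), np.float64(21.2)] -0.0
[np.float64(-3.5), np.float64(-38.3), np.float64(21.2)] -0.0
[np.float64(-3.5), np.float64(-38.3), np.float64(21.2)] -0.0
[np.float64(-3.4), np.float64(-38.3), np.float64(21.2)] -0.0
```

Request:
send_rows:
  plan:
    - [60,-3.5,-38.5,15,0,0,0]
    - [60,-3.5,-38.5,15,0,0,0]
    - [60,-3.5,-38.5,15,0,0,0]
    - [60,-3.5,-38.5,20,0,0,0]
    - [60,-3.5,-38.5,20,0,0,0]
    - [60,-3.5,-38.5,25,0,0,0]
    - [60,-3.5,-38.5,25,0,0,0]
    - [60,-3.5,-38.5,25,0,0,0]
    - [60,-3.5,-38.5,25,0,0,0]
    - [60,-3.5,-38.5,25,0,0,0]
    - [60,0,0,20,0,0,0]
    - [60,0,0,20,0,0,0]
  grip_force: 25

```text
time_s: 10.85
tool_pos: [0.4804, -0.1283, 0.1113]
tool_rot: [180.0, -0.0, 176.1]
force: [0.3, 0.6, -0.0]
grip_width: 0.0598
```

```bash
python3 -c "
from h import *
st();plan((.482,-.125,.010),176.6,5)"
```

```text
10.85 [ 0.4804 -0.1283  0.1113] [ 1.8000e+02 -4.0000e-02  1.7614e+02] F [ 0.3  0.6 -0. ] w 59.8 q [ 48.   7. -38. 111.   5.  63.  94.]
[np.float64(-0.3), np.float64(0.7), np.float64(20.3)] -0.002
[np.float64(-0.3), np.float64(0.7), np.float64(20.3)] -0.002
[np.float64(-0.3), np.float64(0.7), np.float64(20.3)] -0.002
[np.float64(-0.3), np.float64(0.7), np.float64(20.3)] -0.002
[np.float64(-0.3), np.float64(0.7), np.float64(20.3)] -0.002
```

Request:
send_rows:
  plan:
    - [60,-1,1.5,30,0,0,0]
    - [60,-1,1.5,30,0,0,0]
    - [60,0,0,25,0,0,0]
    - [60,0,0,16,0,0,0]
    - [60,0,0,0,0,0,0]
    - [20,0,0,0,0,0,0]
    - [20,0,0,0,0,0,0]
    - [20,0,0,0,0,0,0]
    - [20,0,0,0,0,0,0]

```text
time_s: 11.75
tool_pos: [0.4842, -0.1224, 0.0125]
tool_rot: [-179.9, 0.1, 176.6]
force: [0.5, 0.1, 1.1]
grip_width: 0.0356
```

```bash
python3 -c "
from h import *
st();plan((.50,-.1,.30),176.6,8);plan((.5545,.2325,.30),176.6,8,((.5,-.1,.3),176.6))"
```

```text
11.75 [ 0.4842 -0.1224  0.0125] [-1.7994e+02  9.0000e-02  1.7655e+02] F [0.5 0.1 1.1] w 35.6 q [ 45.  16. -37. 116.  12.  52.  88.]
[np.float64(-1.8), np.float64(2.9), np.float64(-35.9)] -0.0
[np.float64(-1.8), np.float64(2.9), np.float64(-35.9)] -0.0
[np.float64(-1.8), np.float64(2.9), np.float64(-35.9)] -0.0
[np.float64(-1.8), np.float64(2.9), np.float64(-35.9)] -0.0
[np.float64(-1.8), np.float64(2.9), np.float64(-35.9)] -0.0
[np.float64(-1.8), np.float64(2.9), np.float64(-35.9)] -0.0
[np.float64(-1.8), np.float64(2.9), np.float64(-35.9)] -0.0
[np.float64(-1.8), np.float64(2.9), np.float64(-35.9)] -0.0
[np.float64(-4.3), np.float64(41.9), np.float64(-0.0)] -0.0
[np.float64(-4.3), np.float64(41.9), np.float64(-0.0)] -0.0
[np.float64(-4.3), np.float64(41.9), np.float64(-0.0)] -0.0
[np.float64(-4.3), np.float64(41.9), np.float64(-0.0)] -0.0
[np.float64(-4.3), np.float64(41.9), np.float64(-0.0)] -0.0
[np.float64(-4.3), np.float64(41.9), np.float64(-0.0)] -0.0
[np.float64(-4.3), np.float64(41.9), np.float64(-0.0)] -0.0
[np.float64(-4.3), np.float64(41.9), np.float64(-0.0)] -0.0
```

Request:
send_rows:
  plan:
    - [20,0,0,-10,0,0,0]
    - [20,0,0,-30,0,0,0]
    - [20,-2,3,-45,0,0,0]
    - [20,-3,5,-45,0,0,0]
    - [20,-3,5,-45,0,0,0]
    - [20,-3,5,-45,0,0,0]
    - [20,-3,10,-45,0,0,0]
    - [20,-5,35,-23,0,0,0]
    - [20,-5,40,0,0,0,0]
    - [20,-5,40,0,0,0,0]
    - [20,-5,40,0,0,0,0]
    - [20,-5,40,0,0,0,0]

```text
time_s: 12.95
tool_pos: [0.5355, 0.1002, 0.3006]
tool_rot: [-180.0, 0.1, 176.6]
force: [1.0, -0.6, 0.2]
grip_width: 0.0343
```

```bash
python3 -c "
from h import *
st();plan((.5545,.2325,.30),176.6,4)"
```

```text
12.95 [0.5355 0.1002 0.3006] [-1.7996e+02  8.0000e-02  1.7658e+02] F [ 1.  -0.6  0.2] w 34.3 q [ 33.   8. -51.  90.   6.  85.  68.]
[np.float64(-2.8), np.float64(33.3), np.float64(0.2)] -0.0
[np.float64(-2.8), np.float64(33.3), np.float64(0.2)] -0.0
[np.float64(-2.8), np.float64(33.3), np.float64(0.2)] -0.0
[np.float64(-2.8), np.float64(33.3), np.float64(0.2)] -0.0
```

Request:
send_rows:
  plan:
    - [20,-3,33,0,0,0,0]
    - [20,-3,33,0,0,0,0]
    - [20,-3,33,0,0,0,0]
    - [20,-3,33,10,0,0,0]
    - [20,0,0,35,0,0,0]
    - [20,0,0,35,0,0,0]
    - [20,0,0,21,0,0,0]
    - [20,0,0,0,0,0,0]
    - [44,0,0,0,0,0,0]
    - [44,0,0,0,0,0,0]
    - [44,0,0,-40,0,0,0]
    - [44,0,0,-45,0,0,0]

```text
time_s: 14.15
tool_pos: [0.5551, 0.2291, 0.2849]
tool_rot: [-180.0, -0.1, 176.6]
force: [1.1, -0.2, 1.2]
grip_width: 0.0434
```

```bash
python3 -c "
from h import *
st();plan((.475,-.287,.25),176.6,12)"
```

```text
14.15 [0.5551 0.2291 0.2849] [-1.7998e+02 -5.0000e-02  1.7657e+02] F [ 1.1 -0.2  1.2] w 43.4 q [ 18.  18. -54.  83.  14.  86.  51.]
[np.float64(4.1), np.float64(-43.3), np.float64(2.9)] -0.0
[np.float64(4.1), np.float64(-43.3), np.float64(2.9)] -0.0
[np.float64(4.1), np.float64(-43.3), np.float64(2.9)] -0.0
[np.float64(4.1), np.float64(-43.3), np.float64(2.9)] -0.0
[np.float64(4.1), np.float64(-43.3), np.float64(2.9)] -0.0
[np.float64(4.1), np.float64(-43.3), np.float64(2.9)] -0.0
[np.float64(4.1), np.float64(-43.3), np.float64(2.9)] -0.0
[np.float64(4.1), np.float64(-43.3), np.float64(2.9)] -0.0
[np.float64(4.1), np.float64(-43.3), np.float64(2.9)] -0.0
[np.float64(4.1), np.float64(-43.3), np.float64(2.9)] -0.0
[np.float64(4.1), np.float64(-43.3), np.float64(2.9)] -0.0
[np.float64(4.1), np.float64(-43.3), np.float64(2.9)] -0.0
```

```bash
python3 look.py l
```

```text
14.15 [0.5551 0.2291 0.2849] [-1.7998e+02 -5.0000e-02  1.7657e+02] F [ 1.1 -0.2  1.2] w 43.4 q [ 18.  18. -54.  83.  14.  86.  51.]
block0 px 417.3 167.6 conf 0.7 z=.035: [ 0.5508 -0.2919] chest [ 0.032 -0.079] tri [ 0.5503 -0.2948  0.0268] res 0.0049
block0 px 415.8 192.5 conf 0.69 z=.035: [ 0.4795 -0.2854] chest [-0.04  -0.076] tri [ 0.479  -0.2881  0.0269] res 0.004
block0 px 388.2 166.1 conf 0.58 z=.035: [ 0.5546 -0.2095] chest [0.031 0.004] tri [ 0.555  -0.2115  0.0268] res 0.0031
block0 px 359.0 163.8 conf 0.45 z=.035: [ 0.5609 -0.1271] chest [0.032 0.086] tri [ 0.5613 -0.1298  0.0219] res 0.0055
tin px 386.6 190.6 conf 0.77 z=.035: [ 0.4844 -0.2036] chest [-0.039  0.006] tri [ 0.4826 -0.2058  0.0294] res 0.006
```

Request:
send_rows:
  plan:
    - [60,4,-43.5,-1,0,0,0]
    - [60,4,-43.5,0,0,0,0]
    - [60,4,-43.5,0,0,0,0]
    - [60,4,-43.5,5,0,0,0]
    - [60,4,-43.5,10,0,0,0]
    - [60,4,-43.5,15,0,0,0]
    - [60,4,-43.5,20,0,0,0]
    - [60,4,-43.5,25,0,0,0]
    - [60,4,-43.5,25,0,0,0]
    - [60,4,-43.5,25,0,0,0]
    - [60,4,-43.5,25,0,0,0]
    - [60,4,-43.5,25,0,0,0]

```text
time_s: 15.65
tool_pos: [0.4753, -0.2887, 0.1085]
tool_rot: [180.0, -0.1, 176.6]
force: [0.0, -1.1, 0.7]
grip_width: 0.06
```

```bash
python3 -c "
from h import *
st();plan((.476,-.287,.011),176.6,5)"
```

```text
15.65 [ 0.4753 -0.2887  0.1085] [ 1.7998e+02 -8.0000e-02  1.7657e+02] F [ 0.  -1.1  0.7] w 60.0 q [ 59.  15. -34. 104.   9.  64. 108.]
[np.float64(-0.1), np.float64(0.4), np.float64(19.5)] -0.0
[np.float64(-0.1), np.float64(0.4), np.float64(19.5)] -0.0
[np.float64(-0.1), np.float64(0.4), np.float64(19.5)] -0.0
[np.float64(-0.1), np.float64(0.4), np.float64(19.5)] -0.0
[np.float64(-0.1), np.float64(0.4), np.float64(19.5)] -0.0
```

Descend, grip and lift in one call.

Request:
send_rows:
  plan:
    - [60,0,1,30,0,0,0]
    - [60,0,1,30,0,0,0]
    - [60,0,0,25,0,0,0]
    - [60,0,0,13,0,0,0]
    - [60,0,0,0,0,0,0]
    - [20,0,0,0,0,0,0]
    - [20,0,0,0,0,0,0]
    - [20,0,0,0,0,0,0]
    - [20,0,0,0,0,0,0]
    - [20,0,0,0,0,0,0]
    - [20,0,0,-15,0,0,0]
    - [20,0,0,-40,0,0,0]

```text
time_s: 16.85
tool_pos: [0.474, -0.2836, 0.0653]
tool_rot: [179.7, -0.4, 176.6]
force: [0.0, -0.6, -1.0]
grip_width: 0.0339
```

```bash
python3 -c "
from h import *
st();plan((.5484,.1749,.30),176.6,12)"
```

```text
16.85 [ 0.474  -0.2836  0.0653] [179.75  -0.36 176.59] F [ 0.  -0.6 -1. ] w 33.9 q [ 58.  18. -34. 106.  11.  60. 106.]
[np.float64(-3.9), np.float64(38.5), np.float64(-19.6)] -0.0
[np.float64(-3.9), np.float64(38.5), np.float64(-19.6)] -0.0
[np.float64(-3.9), np.float64(38.5), np.float64(-19.6)] -0.0
[np.float64(-3.9), np.float64(38.5), np.float64(-19.6)] -0.0
[np.float64(-3.9), np.float64(38.5), np.float64(-19.6)] -0.0
[np.float64(-3.9), np.float64(38.5), np.float64(-19.6)] -0.0
[np.float64(-3.9), np.float64(38.5), np.float64(-19.6)] -0.0
[np.float64(-3.9), np.float64(38.5), np.float64(-19.6)] -0.0
[np.float64(-3.9), np.float64(38.5), np.float64(-19.6)] -0.0
[np.float64(-3.9), np.float64(38.5), np.float64(-19.6)] -0.0
[np.float64(-3.9), np.float64(38.5), np.float64(-19.6)] -0.0
[np.float64(-3.9), np.float64(38.5), np.float64(-19.6)] -0.0
```

Request:
send_rows:
  plan:
    - [20,0,10,-45,0,0,0]
    - [20,-2,25,-40,0,0,0]
    - [20,-4,35,-35,0,0,0]
    - [20,-4,40,-30,0,0,0]
    - [20,-4,40,-30,0,0,0]
    - [20,-4,40,-30,0,0,0]
    - [20,-4,45,-20,0,0,0]
    - [20,-5,45,-5,0,0,0]
    - [20,-5,45,0,0,0,0]
    - [20,-5,45,0,0,0,0]
    - [20,-5,45,0,0,0,0]
    - [20,-5,45,0,0,0,0]

```text
time_s: 18.05
tool_pos: [0.5509, 0.1724, 0.3032]
tool_rot: [-180.0, 0.1, 176.6]
force: [0.3, -1.0, 0.4]
grip_width: 0.034
```

Request:
send_rows:
  plan:
    - [20,0,0,5,0,0,0]
    - [20,0,0,35,0,0,0]
    - [20,0,0,35,0,0,0]
    - [20,0,0,23,0,0,0]
    - [20,0,0,0,0,0,0]

```text
time_s: 18.55
tool_pos: [0.5489, 0.1692, 0.2013]
tool_rot: [-179.9, -0.3, 176.6]
force: [0.2, -0.4, -0.4]
grip_width: 0.0339
```

Request:
send_rows:
  plan:
    - [20,0,5,0,0,0,0]
    - [20,0,0,0,0,0,0]
    - [43,0,0,0,0,0,0]
    - [43,0,0,0,0,0,0]
    - [43,0,0,-40,0,0,0]
    - [43,0,0,-45,0,0,0]
    - [43,0,0,0,0,0,0]

```text
time_s: 19.25
tool_pos: [0.5541, 0.1775, 0.2958]
tool_rot: [179.8, 0.6, 176.6]
force: [0.8, 0.2, -0.5]
grip_width: 0.0429
```

```bash
python3 look.py m;python3 -c "
from h import *
plan((.556,-.129,.25),176.6,8)"
```

```text
19.25 [0.5541 0.1775 0.2958] [179.81   0.58 176.58] F [ 0.8  0.2 -0.5] w 42.9 q [ 26.  15. -56.  86.  12.  85.  57.]
block0 px 417.2 167.6 conf 0.7 z=.035: [ 0.5508 -0.2915] chest [ 0.032 -0.078] tri [ 0.5499 -0.2943  0.0277] res 0.0054
block0 px 359.0 164.0 conf 0.54 z=.035: [ 0.5602 -0.1271] chest [0.032 0.086] tri [ 0.5606 -0.1287  0.0266] res 0.0032
block0 px 388.1 166.3 conf 0.45 z=.035: [ 0.554  -0.2093] chest [0.03  0.004] tri [ 0.5107 -0.1985  0.1449] res 0.0416
tin px 386.9 191.3 conf 0.45 z=.035: [ 0.4825 -0.2045] chest [-0.041  0.005] tri [ 0.4821 -0.2054  0.0321] res 0.0019
[np.float64(-2.9), np.float64(-37.9), np.float64(4.7)] -0.0
[np.float64(-2.9), np.float64(-37.9), np.float64(4.7)] -0.0
[np.float64(-2.9), np.float64(-37.9), np.float64(4.7)] -0.0
[np.float64(-2.9), np.float64(-37.9), np.float64(4.7)] -0.0
[np.float64(-2.9), np.float64(-37.9), np.float64(4.7)] -0.0
[np.float64(-2.9), np.float64(-37.9), np.float64(4.7)] -0.0
[np.float64(-2.9), np.float64(-37.9), np.float64(4.7)] -0.0
[np.float64(-2.9), np.float64(-37.9), np.float64(4.7)] -0.0
```

Request:
send_rows:
  plan:
    - [60,-3,-38,0,0,0,0]
    - [60,-3,-38,0,0,0,0]
    - [60,-3,-38,10,0,0,0]
    - [60,-3,-38,20,0,0,0]
    - [60,-3,-38,30,0,0,0]
    - [60,-3,-38,40,0,0,0]
    - [60,-3,-38,45,0,0,0]
    - [60,-3,-37,40,0,0,0]
    - [60,0,0,0,0,0,0]

```text
time_s: 20.45
tool_pos: [0.5517, -0.122, 0.1112]
tool_rot: [-180.0, -0.7, 176.1]
force: [-0.8, -0.5, -0.2]
grip_width: 0.0605
```

```bash
python3 -c "
from h import *
st();plan((.557,-.1255,.011),176.6,4)"
```

```text
20.45 [ 0.5517 -0.122   0.1112] [-180.     -0.67  176.1 ] F [-0.8 -0.5 -0.2] w 60.5 q [ 48.  19. -45. 101.  14.  66.  85.]
[np.float64(-1.4), np.float64(-0.8), np.float64(25.1)] -0.002
[np.float64(-1.4), np.float64(-0.8), np.float64(25.1)] -0.002
[np.float64(-1.4), np.float64(-0.8), np.float64(25.1)] -0.002
[np.float64(-1.4), np.float64(-0.8), np.float64(25.1)] -0.002
```

Request:
send_rows:
  plan:
    - [60,-2,-1,30,0,0,0]
    - [60,-2,-1,30,0,0,0]
    - [60,0,-1,25,0,0,0]
    - [60,0,0,15,0,0,0]
    - [60,0,0,0,0,0,0]
    - [20,0,0,0,0,0,0]
    - [20,0,0,0,0,0,0]
    - [20,0,0,0,0,0,0]
    - [20,0,0,0,0,0,0]
    - [20,0,0,0,0,0,0]
    - [20,0,0,-15,0,0,0]
    - [20,0,0,-40,0,0,0]

```text
time_s: 21.65
tool_pos: [0.5579, -0.1185, 0.0712]
tool_rot: [179.9, -0.4, 176.6]
force: [1.8, 0.2, -0.2]
grip_width: 0.0335
```

```bash
python3 -c "
from h import *
st();plan((.4988,.2364,.30),176.6,12)"
```

```text
21.65 [ 0.5579 -0.1185  0.0712] [179.89  -0.4  176.59] F [ 1.8  0.2 -0.2] w 33.5 q [ 47.  22. -44. 103.  17.  62.  83.]
[np.float64(6.7), np.float64(29.2), np.float64(-19.1)] -0.0
[np.float64(6.7), np.float64(29.2), np.float64(-19.1)] -0.0
[np.float64(6.7), np.float64(29.2), np.float64(-19.1)] -0.0
[np.float64(6.7), np.float64(29.2), np.float64(-19.1)] -0.0
[np.float64(6.7), np.float64(29.2), np.float64(-19.1)] -0.0
[np.float64(6.7), np.float64(29.2), np.float64(-19.1)] -0.0
[np.float64(6.7), np.float64(29.2), np.float64(-19.1)] -0.0
[np.float64(6.7), np.float64(29.2), np.float64(-19.1)] -0.0
[np.float64(6.7), np.float64(29.2), np.float64(-19.1)] -0.0
[np.float64(6.7), np.float64(29.2), np.float64(-19.1)] -0.0
[np.float64(6.7), np.float64(29.2), np.float64(-19.1)] -0.0
[np.float64(6.7), np.float64(29.2), np.float64(-19.1)] -0.0
```

Request:
send_rows:
  plan:
    - [20,0,0,-45,0,0,0]
    - [20,7,10,-45,0,0,0]
    - [20,7,20,-45,0,0,0]
    - [20,7,30,-45,0,0,0]
    - [20,8,35,-35,0,0,0]
    - [20,8,40,-15,0,0,0]
    - [20,8,40,0,0,0,0]
    - [20,9,45,0,0,0,0]
    - [20,9,45,0,0,0,0]
    - [20,9,45,0,0,0,0]
    - [20,8,40,0,0,0,0]
    - [20,0,0,0,0,0,0]

```text
time_s: 22.85
tool_pos: [0.4986, 0.2406, 0.3006]
tool_rot: [179.8, -0.0, 177.3]
force: [0.0, -0.3, 0.7]
grip_width: 0.0336
```

Request:
send_rows:
  plan:
    - [20,0,0,5,0,0,0]
    - [20,0,0,35,0,0,0]
    - [20,0,0,35,0,0,0]
    - [20,0,0,23,0,0,0]
    - [20,0,0,0,0,0,0]

```text
time_s: 23.35
tool_pos: [0.5011, 0.2289, 0.1979]
tool_rot: [-179.8, -0.3, 176.4]
force: [-0.4, -0.4, -0.3]
grip_width: 0.0338
```

Request:
send_rows:
  plan:
    - [20,0,5,0,0,0,0]
    - [20,0,0,0,0,0,0]
    - [43,0,0,0,0,0,0]
    - [43,0,0,0,0,0,0]
    - [43,0,0,-40,0,0,0]
    - [43,0,0,-45,0,0,0]
    - [43,0,0,0,0,0,0]

```text
time_s: 24.05
tool_pos: [0.5051, 0.2398, 0.2926]
tool_rot: [179.8, 0.5, 176.6]
force: [-0.0, 0.5, 0.1]
grip_width: 0.0428
```

```bash
python3 look.py n;python3 -c "
from h import *
plan((.551,-.2075,.11),176.6,10)"
```

```text
24.05 [0.5051 0.2398 0.2926] [179.76   0.54 176.59] F [-0.   0.5  0.1] w 42.8 q [ 25.  12. -61.  89.  11.  85.  50.]
block0 px 417.9 167.8 conf 0.58 z=.035: [ 0.5502 -0.2935] chest [ 0.032 -0.08 ] tri [ 0.5507 -0.2968  0.0247] res 0.0038
block0 px 248.3 152.1 conf 0.57 z=.035: [0.5928 0.1873] chest [0.046 0.402] tri [0.5595 0.1692 0.1695] res 0.0002
block0 px 388.0 166.6 conf 0.52 z=.035: [ 0.5531 -0.2089] chest [0.029 0.004] tri [ 0.5517 -0.2102  0.0327] res 0.0041
tin px 386.5 191.6 conf 0.7 z=.035: [ 0.4817 -0.2034] chest [-0.042  0.006] tri [ 0.4809 -0.2046  0.0312] res 0.003
[np.float64(-7.5), np.float64(-44.1), np.float64(17.5)] -0.0
[np.float64(-7.5), np.float64(-44.1), np.float64(17.5)] -0.0
[np.float64(-7.5), np.float64(-44.1), np.float64(17.5)] -0.0
[np.float64(-7.5), np.float64(-44.1), np.float64(17.5)] -0.0
[np.float64(-7.5), np.float64(-44.1), np.float64(17.5)] -0.0
[np.float64(-7.5), np.float64(-44.1), np.float64(17.5)] -0.0
[np.float64(-7.5), np.float64(-44.1), np.float64(17.5)] -0.0
[np.float64(-7.5), np.float64(-44.1), np.float64(17.5)] -0.0
[np.float64(-7.5), np.float64(-44.1), np.float64(17.5)] -0.0
[np.float64(-7.5), np.float64(-44.1), np.float64(17.5)] -0.0
```

Request:
send_rows:
  plan:
    - [60,-7,-44,0,0,0,0]
    - [60,-7.5,-44,0,0,0,0]
    - [60,-7.5,-44,0,0,0,0]
    - [60,-7.5,-44,10,0,0,0]
    - [60,-7.5,-44,15,0,0,0]
    - [60,-7.5,-44,25,0,0,0]
    - [60,-7.5,-44,30,0,0,0]
    - [60,-7.5,-44,30,0,0,0]
    - [60,-7.5,-44,35,0,0,0]
    - [60,-7.5,-44,35,0,0,0]
    - [60,0,0,0,0,0,0]
    - [60,0,0,0,0,0,0]

```text
time_s: 25.55
tool_pos: [0.5473, -0.1888, 0.1171]
tool_rot: [179.9, -0.2, 176.4]
force: [0.8, 0.9, 0.6]
grip_width: 0.06
```

```bash
python3 -c "
from h import *
st();plan((.551,-.207,.011),176.6,4)"
```

```text
25.55 [ 0.5473 -0.1888  0.1171] [179.85  -0.22 176.44] F [0.8 0.9 0.6] w 60.0 q [ 54.  20. -45.  99.  15.  67.  92.]
[np.float64(-1.2), np.float64(-4.5), np.float64(26.5)] -0.001
[np.float64(-1.2), np.float64(-4.5), np.float64(26.5)] -0.001
[np.float64(-1.2), np.float64(-4.5), np.float64(26.5)] -0.001
[np.float64(-1.2), np.float64(-4.5), np.float64(26.5)] -0.001
```

Request:
send_rows:
  plan:
    - [60,-2,-9,15,0,0,0]
    - [60,-2,-9,30,0,0,0]
    - [60,-1,0,30,0,0,0]
    - [60,0,0,20,0,0,0]
    - [60,0,0,11,0,0,0]
    - [60,0,0,0,0,0,0]
    - [20,0,0,0,0,0,0]
    - [20,0,0,0,0,0,0]
    - [20,0,0,0,0,0,0]
    - [20,0,0,0,0,0,0]
    - [20,0,0,-15,0,0,0]
    - [20,0,0,-40,0,0,0]

```text
time_s: 26.75
tool_pos: [0.5499, -0.2058, 0.0665]
tool_rot: [179.8, -0.4, 176.6]
force: [0.1, -0.2, -1.3]
grip_width: 0.0346
```

```bash
python3 -c "
from h import *
st();plan((.4927,.1817,.30),176.6,12)"
```

```text
26.75 [ 0.5499 -0.2058  0.0665] [179.84  -0.37 176.58] F [ 0.1 -0.2 -1.3] w 34.6 q [ 53.  24. -43. 101.  18.  63.  91.]
[np.float64(6.7), np.float64(31.9), np.float64(-19.5)] -0.0
[np.float64(6.7), np.float64(31.9), np.float64(-19.5)] -0.0
[np.float64(6.7), np.float64(31.9), np.float64(-19.5)] -0.0
[np.float64(6.7), np.float64(31.9), np.float64(-19.5)] -0.0
[np.float64(6.7), np.float64(31.9), np.float64(-19.5)] -0.0
[np.float64(6.7), np.float64(31.9), np.float64(-19.5)] -0.0
[np.float64(6.7), np.float64(31.9), np.float64(-19.5)] -0.0
[np.float64(6.7), np.float64(32.0), np.float64(-19.5)] -0.0
[np.float64(6.7), np.float64(32.0), np.float64(-19.5)] -0.0
[np.float64(6.7), np.float64(32.0), np.float64(-19.5)] -0.0
[np.float64(6.7), np.float64(32.0), np.float64(-19.5)] -0.0
[np.float64(6.7), np.float64(32.0), np.float64(-19.5)] -0.0
```

Request:
send_rows:
  plan:
    - [20,0,0,-45,0,0,0]
    - [20,7,10,-45,0,0,0]
    - [20,7,25,-45,0,0,0]
    - [20,7,35,-45,0,0,0]
    - [20,8,40,-35,0,0,0]
    - [20,8,40,-20,0,0,0]
    - [20,8,45,0,0,0,0]
    - [20,9,45,0,0,0,0]
    - [20,9,45,0,0,0,0]
    - [20,9,50,0,0,0,0]
    - [20,8,48,0,0,0,0]
    - [20,0,0,0,0,0,0]

```text
time_s: 27.95
tool_pos: [0.4938, 0.1808, 0.295]
tool_rot: [179.8, 0.1, 177.4]
force: [-0.4, 0.4, 0.2]
grip_width: 0.0347
```

Request:
send_rows:
  plan:
    - [20,0,0,0,0,0,0]
    - [20,0,0,0,0,0,0]

```text
time_s: 28.15
tool_pos: [0.4974, 0.17, 0.2937]
tool_rot: [-179.9, 0.0, 176.5]
force: [0.8, -1.8, 0.2]
grip_width: 0.0346
```

Request:
send_rows:
  plan:
    - [20,2,11,5,0,0,0]
    - [20,0,0,35,0,0,0]
    - [20,0,0,35,0,0,0]
    - [20,0,0,19,0,0,0]
    - [20,0,0,0,0,0,0]
    - [20,0,0,0,0,0,0]
    - [43,0,0,0,0,0,0]
    - [43,0,0,0,0,0,0]
    - [43,0,0,-40,0,0,0]
    - [43,0,0,-45,0,0,0]
    - [43,0,0,0,0,0,0]

```text
time_s: 29.25
tool_pos: [0.4988, 0.1844, 0.2909]
tool_rot: [179.8, 0.6, 176.6]
force: [0.4, 0.2, 0.2]
grip_width: 0.0432
```

```bash
python3 look.py o;python3 -c "
from h import *
plan((.548,-.290,.11),176.6,12)"
```

```text
29.25 [0.4988 0.1844 0.2909] [179.84   0.6  176.58] F [0.4 0.2 0.2] w 43.2 q [ 35.   7. -63.  93.   7.  84.  58.]
block0 px 417.5 167.7 conf 0.57 z=.035: [ 0.5505 -0.2924] chest [ 0.032 -0.079] tri [ 0.5503 -0.2956  0.0257] res 0.0049
tin px 386.5 190.9 conf 0.45 z=.035: [ 0.4834 -0.2033] chest [-0.04   0.006] tri [ 0.4821 -0.2044  0.0331] res 0.0036
[np.float64(-6.7), np.float64(-39.0), np.float64(14.4)] -0.0
[np.float64(-6.7), np.float64(-39.0), np.float64(14.4)] -0.0
[np.float64(-6.7), np.float64(-39.0), np.float64(14.4)] -0.0
[np.float64(-6.7), np.float64(-39.0), np.float64(14.4)] -0.0
[np.float64(-6.7), np.float64(-39.0), np.float64(14.4)] -0.0
[np.float64(-6.7), np.float64(-39.0), np.float64(14.4)] -0.0
[np.float64(-6.7), np.float64(-39.0), np.float64(14.4)] -0.0
[np.float64(-6.7), np.float64(-39.0), np.float64(14.4)] -0.0
[np.float64(-6.7), np.float64(-39.0), np.float64(14.4)] -0.0
[np.float64(-6.7), np.float64(-39.0), np.float64(14.4)] -0.0
[np.float64(-6.7), np.float64(-39.0), np.float64(14.4)] -0.0
[np.float64(-6.7), np.float64(-39.0), np.float64(14.4)] -0.0
```

Request:
send_rows:
  plan:
    - [60,-6,-39,0,0,0,0]
    - [60,-7,-39,0,0,0,0]
    - [60,-7,-39,0,0,0,0]
    - [60,-7,-39,5,0,0,0]
    - [60,-7,-39,10,0,0,0]
    - [60,-7,-39,15,0,0,0]
    - [60,-7,-39,20,0,0,0]
    - [60,-7,-39,25,0,0,0]
    - [60,-7,-39,25,0,0,0]
    - [60,-7,-39,25,0,0,0]
    - [60,-7,-39,25,0,0,0]
    - [60,-7,-39,25,0,0,0]

```text
time_s: 30.75
tool_pos: [0.5499, -0.2909, 0.107]
tool_rot: [180.0, -0.1, 176.6]
force: [0.8, 0.0, 1.3]
grip_width: 0.0604
```

Request:
send_rows:
  plan:
    - [60,0,0,0,0,0,0]
    - [60,0,0,0,0,0,0]

```text
time_s: 30.95
tool_pos: [0.5492, -0.2899, 0.1069]
tool_rot: [179.8, -0.2, 176.5]
force: [-1.3, 0.5, 0.6]
grip_width: 0.0598
```

```bash
python3 -c "
from h import *
st();plan((.548,-.290,.011),176.6,4)"
```

```text
30.95 [ 0.5492 -0.2899  0.1069] [179.83  -0.19 176.45] F [-1.3  0.5  0.6] w 59.8 q [ 59.  25. -43.  94.  18.  68.  99.]
[np.float64(0.3), np.float64(-0.0), np.float64(24.0)] -0.001
[np.float64(0.3), np.float64(-0.0), np.float64(24.0)] -0.001
[np.float64(0.3), np.float64(-0.0), np.float64(24.0)] -0.001
[np.float64(0.3), np.float64(-0.0), np.float64(24.0)] -0.001
```

Request:
send_rows:
  plan:
    - [60,0,0,30,0,0,0]
    - [60,0,0,30,0,0,0]
    - [60,0,0,23,0,0,0]
    - [60,0,0,13,0,0,0]
    - [60,0,0,0,0,0,0]
    - [20,0,0,0,0,0,0]
    - [20,0,0,0,0,0,0]
    - [20,0,0,0,0,0,0]
    - [20,0,0,0,0,0,0]
    - [20,0,0,0,0,0,0]
    - [20,0,0,-15,0,0,0]
    - [20,0,0,-40,0,0,0]

```text
time_s: 32.15
tool_pos: [0.5476, -0.2883, 0.0658]
tool_rot: [179.8, -0.4, 176.6]
force: [-0.7, -1.1, -0.8]
grip_width: 0.0336
```

```bash
python3 -c "
from h import *
st();plan((.5236,.2066,.30),176.6,12)"
```

```text
32.15 [ 0.5476 -0.2883  0.0658] [179.77  -0.4  176.59] F [-0.7 -1.1 -0.8] w 33.6 q [ 58.  28. -42.  96.  20.  64.  98.]
[np.float64(4.5), np.float64(41.0), np.float64(-19.5)] -0.0
[np.float64(4.5), np.float64(41.0), np.float64(-19.5)] -0.0
[np.float64(4.4), np.float64(41.0), np.float64(-19.5)] -0.0
[np.float64(4.4), np.float64(41.0), np.float64(-19.5)] -0.0
[np.float64(4.4), np.float64(41.0), np.float64(-19.5)] -0.0
[np.float64(4.4), np.float64(41.1), np.float64(-19.5)] -0.0
[np.float64(4.4), np.float64(41.1), np.float64(-19.5)] -0.0
[np.float64(4.4), np.float64(41.1), np.float64(-19.5)] -0.0
[np.float64(4.4), np.float64(41.1), np.float64(-19.5)] -0.0
[np.float64(4.4), np.float64(41.1), np.float64(-19.5)] -0.0
[np.float64(4.4), np.float64(41.1), np.float64(-19.5)] -0.0
[np.float64(4.4), np.float64(41.1), np.float64(-19.5)] -0.0
```

Request:
send_rows:
  plan:
    - [20,0,15,-45,0,0,0]
    - [20,4,30,-45,0,0,0]
    - [20,5,40,-45,0,0,0]
    - [20,5,40,-45,0,0,0]
    - [20,5,45,-30,0,0,0]
    - [20,5,45,-25,0,0,0]
    - [20,5,45,0,0,0,0]
    - [20,5,45,0,0,0,0]
    - [20,5,45,0,0,0,0]
    - [20,5,45,0,0,0,0]
    - [20,5,45,0,0,0,0]
    - [20,5,45,0,0,0,0]

```text
time_s: 33.35
tool_pos: [0.5262, 0.1783, 0.282]
tool_rot: [-179.9, 0.1, 176.6]
force: [0.6, 0.4, -0.2]
grip_width: 0.034
```

Request:
send_rows:
  plan:
    - [20,0,0,0,0,0,0]
    - [20,0,0,0,0,0,0]

```text
time_s: 33.55
tool_pos: [0.5261, 0.1783, 0.2816]
tool_rot: [-180.0, 0.0, 176.8]
force: [0.6, -0.7, -0.0]
grip_width: 0.0337
```

Request:
send_rows:
  plan:
    - [20,2,15,0,0,0,0]
    - [20,1,14,0,0,0,0]
    - [20,0,0,25,0,0,0]
    - [20,0,0,30,0,0,0]
    - [20,0,0,0,0,0,0]
    - [20,0,0,0,0,0,0]
    - [44,0,0,0,0,0,0]
    - [44,0,0,0,0,0,0]
    - [44,0,0,-40,0,0,0]
    - [44,0,0,-45,0,0,0]
    - [44,-45,-45,-10,0,0,0]
    - [44,-45,-45,0,0,0,0]

```text
time_s: 34.75
tool_pos: [0.5933, 0.1326, 0.3238]
tool_rot: [180.0, 0.5, 176.8]
force: [0.8, -0.8, 0.4]
grip_width: 0.0438
```

Request:
send_rows:
  plan:
    - [44,-30,-50,0,0,0,0]
    - [44,20,-50,0,0,0,0]
    - [44,20,-50,0,0,0,0]

```text
time_s: 35.05
tool_pos: [0.5727, -0.0053, 0.3187]
tool_rot: [179.8, -0.0, 176.6]
force: [0.7, -0.4, 1.4]
grip_width: 0.0439
```

Run:
```python
from h import *
st()
a=env.read_camera('top');b=env.read_camera('side')
def crop(im,x,y,w,h,s): return cv2.resize(im[y:y+h,x:x+w,::-1],(400,400),interpolation=cv2.INTER_CUBIC)
cv2.imwrite('pics/p.png',np.hstack([crop(a,185,100,100,100,4),crop(b,195,170,110,110,4)]))
for c in('top','side'):
    for x in env.regions_of(c,'block0'): print(c,round(x['confidence'],2),np.round(x['rect']).tolist())
```

```text
35.05 [ 0.5727 -0.0053  0.3187] [ 1.7981e+02 -4.0000e-02  1.7658e+02] F [ 0.7 -0.4  1.4] w 43.9 q [ 46.  14. -58.  84.  12.  88.  76.]
top 0.64 [236.0, 138.0, 252.0, 160.0]
top 0.58 [211.0, 159.0, 225.0, 181.0]
top 0.54 [223.0, 148.0, 240.0, 168.0]
top 0.47 [216.0, 140.0, 232.0, 159.0]
top 0.47 [234.0, 167.0, 253.0, 186.0]
side 0.89 [234.0, 207.0, 256.0, 228.0]
side 0.63 [254.0, 216.0, 268.0, 228.0]
side 0.54 [219.0, 213.0, 240.0, 234.0]
side 0.44 [238.0, 200.0, 256.0, 212.0]
```

View pics/p.png

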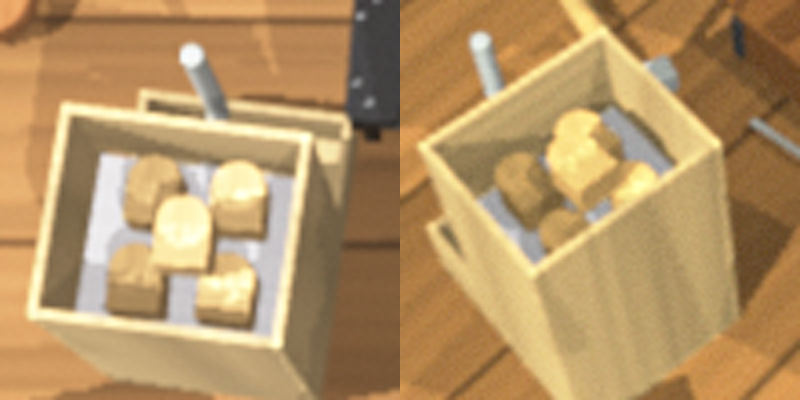

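All five blocks are in the bin, four in the corners and one on top in the middle. Next is the bolt post at (0.628, 0.195).

```bash
python3 -c "
from h import *
plan((.628,.1955,.33),174,7)"
```

```text
[np.float64(-6.1), np.float64(29.2), np.float64(-1.4)] 0.006
[np.float64(-5.9), np.float64(29.3), np.float64(-1.4)] 0.006
[np.float64(-5.7), np.float64(29.3), np.float64(-1.4)] 0.006
[np.float64(-5.6), np.float64(29.3), np.float64(-1.4)] 0.006
[np.float64(-5.4), np.float64(29.4), np.float64(-1.4)] 0.006
[np.float64(-5.2), np.float64(29.4), np.float64(-1.4)] 0.006
[np.float64(-5.1), np.float64(29.4), np.float64(-1.4)] 0.006
```

Request:
send_rows:
  plan:
    - [44,-6,29,-1.5,0,0,0.006]
    - [44,-6,29,-1.5,0,0,0.006]
    - [44,-6,29.5,-1.5,0,0,0.006]
    - [44,-5.5,29.5,-1.5,0,0,0.006]
    - [44,-5.5,29.5,-1.5,0,0,0.007]
    - [44,-5,29.5,-1.5,0,0,0.007]
    - [44,-5,29.5,-1.5,0,0,0.007]
    - [44,0,0,0,0,0,0]
    - [44,0,0,0,0,0,0]

```text
time_s: 36.15
tool_pos: [0.6264, 0.2014, 0.3298]
tool_rot: [179.9, 0.0, 174.3]
force: [0.1, -0.5, 0.2]
grip_width: 0.0441
```

```bash
python3 -c "
from h import *
st();plan((.628,.1955,.238),174,4)"
```

```text
36.15 [0.6264 0.2014 0.3298] [179.93   0.   174.28] F [ 0.1 -0.5  0.2] w 44.1 q [ 18.  27. -57.  70.  22.  94.  50.]
[np.float64(-0.5), np.float64(-1.4), np.float64(23.0)] 0.001
[np.float64(-0.5), np.float64(-1.4), np.float64(23.0)] 0.001
[np.float64(-0.5), np.float64(-1.4), np.float64(23.0)] 0.001
[np.float64(-0.5), np.float64(-1.4), np.float64(23.0)] 0.001
```

Request:
send_rows:
  plan:
    - [44,-1,-3,20,0,0,0]
    - [44,-1,-3,25,0,0,0]
    - [44,0,0,25,0,0,0]
    - [44,0,0,21,0,0,0]
    - [44,0,0,0,0,0,0]
    - [0,0,0,0,0,0,0]
    - [0,0,0,0,0,0,0]
    - [0,0,0,0,0,0,0]
    - [0,0,0,0,0,0,0]
    - [0,0,0,0,0,0,0]
  grip_force: 30

```text
time_s: 37.15
tool_pos: [0.6291, 0.1954, 0.2395]
tool_rot: [179.7, 0.2, 174.1]
force: [2.8, 3.7, -0.6]
grip_width: 0.0132
```

Request:
send_rows:
  plan:
    - [0,-5,0,0,0,0,0]
    - [0,-8,0,0,0,0,0]
    - [0,-8,0,0,0,0,0]
    - [0,-8,0,0,0,0,0]
    - [0,0,0,0,0,0,0]
    - [0,0,0,0,0,0,0]
    - [0,0,0,0,0,0,0]

```text
time_s: 37.85
tool_pos: [0.6585, 0.1917, 0.2395]
tool_rot: [179.7, 0.2, 174.1]
force: [2.3, 6.1, 1.4]
grip_width: 0.0132
```

Run:
```python
from h import *
st()
```

```text
37.85 [0.6585 0.1917 0.2395] [179.72   0.18 174.09] F [2.3 6.1 1.4] w 13.2 q [ 18.  32. -55.  75.  25.  86.  50.]
```

The bolt moved about 29 mm. I'll release it, back off and check the tray.

Request:
send_rows:
  plan:
    - [40,0,0,0,0,0,0]
    - [40,0,0,0,0,0,0]
    - [40,0,0,0,0,0,0]
    - [40,0,0,-30,0,0,0]
    - [40,0,0,-45,0,0,0]
    - [40,0,0,-45,0,0,0]
    - [40,5,-40,0,0,0,0.13]
    - [40,5,-40,0,0,0,0.13]
    - [40,5,-40,0,0,0,0.13]
    - [40,5,-35,0,0,0,0.13]

```text
time_s: 38.85
tool_pos: [0.5936, 0.0443, 0.3577]
tool_rot: [-179.9, -0.0, 143.7]
force: [-0.0, -0.0, 0.6]
grip_width: 0.0398
```

Run:
```python
from h import *
st()
a=env.read_camera('top');b=env.read_camera('side')
def crop(im,x,y,w,h,s): return cv2.resize(im[y:y+h,x:x+w,::-1],(400,400),interpolation=cv2.INTER_CUBIC)
cv2.imwrite('pics/r.png',np.hstack([crop(a,185,95,100,100,4),crop(b,195,170,110,110,4)]))
for c in('top','side'):
    for x in env.regions_of(c,'block0'): print(c,round(x['confidence'],2),np.round(x['rect']).tolist())
plan((.6,-.15,.36),86.5,10)
```

```text
38.85 [0.5936 0.0443 0.3577] [-1.7989e+02 -2.0000e-02  1.4370e+02] F [-0.  -0.   0.6] w 39.8 q [ 34.  16. -52.  77.  13.  93.  38.]
top 0.54 [218.0, 151.0, 237.0, 165.0]
top 0.52 [229.0, 173.0, 248.0, 188.0]
side 0.67 [225.0, 228.0, 238.0, 238.0]
[np.float64(-12.0), np.float64(-15.5), np.float64(-0.1)] 0.101
[np.float64(-13.5), np.float64(-14.3), np.float64(-0.1)] 0.101
[np.float64(-14.9), np.float64(-12.8), np.float64(-0.1)] 0.101
[np.float64(-16.1), np.float64(-11.3), np.float64(-0.1)] 0.101
[np.float64(-17.1), np.float64(-9.6), np.float64(-0.1)] 0.101
[np.float64(-18.0), np.float64(-7.8), np.float64(-0.1)] 0.101
[np.float64(-18.7), np.float64(-6.0), np.float64(-0.1)] 0.101
[np.float64(-19.2), np.float64(-4.1), np.float64(-0.1)] 0.101
[np.float64(-19.5), np.float64(-2.1), np.float64(-0.1)] 0.101
[np.float64(-19.6), np.float64(-0.2), np.float64(-0.1)] 0.101
```

View pics/r.png

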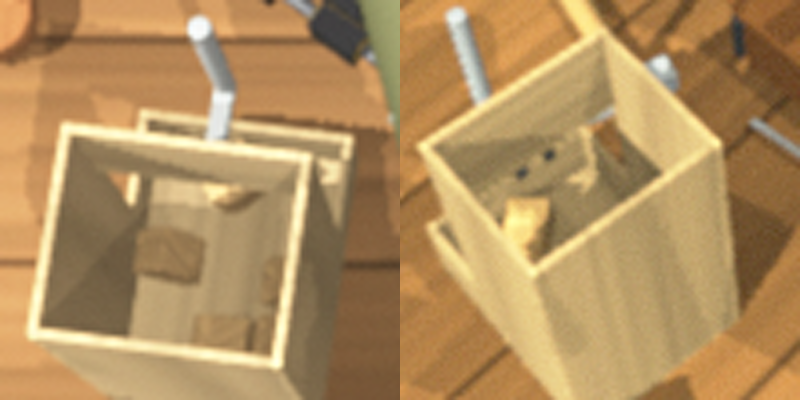

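The hatch is open and the blocks lie on the tray floor. I can make out five pieces in the top view, at crop positions (165,250), (230,195), (270,280), (220,330) and (265,330). Now the lid: I'll go above the bar.

Run:
```python
from h import *
plan((.661,-.221,.36),86.5,11)
for cam in ('top','side'):
    print(proj(cam,(.661,-.221,.291)))
```

```text
[np.float64(-19.2), np.float64(-16.1), np.float64(-0.1)] 0.091
[np.float64(-20.6), np.float64(-14.3), np.float64(-0.1)] 0.091
[np.float64(-21.8), np.float64(-12.4), np.float64(-0.1)] 0.091
[np.float64(-22.8), np.float64(-10.3), np.float64(-0.1)] 0.091
[np.float64(-23.7), np.float64(-8.2), np.float64(-0.1)] 0.091
[np.float64(-24.3), np.float64(-6.0), np.float64(-0.1)] 0.091
[np.float64(-24.8), np.float64(-3.7), np.float64(-0.1)] 0.091
[np.float64(-25.0), np.float64(-1.5), np.float64(-0.1)] 0.091
[np.float64(-25.0), np.float64(0.8), np.float64(-0.1)] 0.091
[np.float64(-24.9), np.float64(3.1), np.float64(-0.1)] 0.091
[np.float64(-24.5), np.float64(5.4), np.float64(-0.1)] 0.091
[410.46235381  98.07488946]
[317.34200344  86.00224583]
```

Request:
send_rows:
  plan:
    - [40,-19,-16,0,0,0,0.091]
    - [40,-20.5,-14,0,0,0,0.091]
    - [40,-22,-12.5,0,0,0,0.091]
    - [40,-23,-10.5,0,0,0,0.091]
    - [40,-23.5,-8,0,0,0,0.091]
    - [40,-24.5,-6,0,0,0,0.091]
    - [40,-25,-3.5,0,0,0,0.091]
    - [40,-25,-1.5,0,0,0,0.091]
    - [40,-25,1,0,0,0,0.091]
    - [40,-25,3,0,0,0,0.091]
    - [40,-24.5,5.5,0,0,0,0.091]
    - [40,0,0,0,0,0,0]

```text
time_s: 40.25
tool_pos: [0.6637, -0.2226, 0.3563]
tool_rot: [-179.9, 0.1, 86.6]
force: [-0.3, -0.3, -0.9]
grip_width: 0.0399
```

Run:
```python
from h import *
st();plan((.661,-.221,.274),86.5,4)
```

```text
40.25 [ 0.6637 -0.2226  0.3563] [-1.7989e+02  5.0000e-02  8.6610e+01] F [-0.3 -0.3 -0.9] w 39.9 q [ 38.  28. -36.  60.  16.  97.   4.]
[np.float64(0.4), np.float64(-0.7), np.float64(20.6)] 0.0
[np.float64(0.4), np.float64(-0.7), np.float64(20.6)] 0.0
[np.float64(0.4), np.float64(-0.7), np.float64(20.6)] 0.0
[np.float64(0.4), np.float64(-0.7), np.float64(20.6)] 0.0
```

Request:
send_rows:
  plan:
    - [40,0,-1,20,0,0,0]
    - [40,0,-1,25,0,0,0]
    - [40,0,0,22,0,0,0]
    - [40,0,0,15,0,0,0]
    - [40,0,0,0,0,0,0]
    - [0,0,0,0,0,0,0]
    - [0,0,0,0,0,0,0]
    - [0,0,0,0,0,0,0]
    - [0,0,0,0,0,0,0]
    - [0,0,0,0,0,0,0]
  grip_force: 12

```text
time_s: 41.25
tool_pos: [0.6616, -0.2191, 0.2774]
tool_rot: [179.9, 0.0, 86.8]
force: [1.9, 0.2, 1.3]
grip_width: 0.0113
```

Run:
```python
from h import *
st()
x,z=env.get_obs()['tool_pos'][[0,2]];z+=.0187
a0=np.arctan2(z-.0605,.628-x);r=np.hypot(z-.0605,.628-x);print(a0,r)
f=lambda t:r*1000*np.array([-np.cos(t),np.sin(t)])
T=np.linspace(a0,.82,13)
for i in range(12):
    d=f(T[i+1])-f(T[i]);print(round(d[0],1),round(-d[1],1))
```

```text
41.25 [ 0.6616 -0.2191  0.2774] [1.7986e+02 2.0000e-02 8.6850e+01] F [1.9 0.2 1.3] w 11.3 q [ 40.  27. -36.  70.  16.  88.   3.]
1.7126209725126629 0.23798021059875651
-17.6 -1.8
-17.7 -0.5
-17.7 0.8
-17.6 2.1
-17.4 3.4
-17.1 4.7
-16.7 5.9
-16.2 7.2
-15.6 8.3
-14.9 9.5
-14.2 10.6
-13.4 11.6
```

Request:
send_rows:
  plan:
    - [0,0,-12,-1,0,0,0]
    - [0,0,-17,-1,0,0,0]
    - [0,0,-17.5,0.5,0,0,0]
    - [0,0,-17.5,1.5,0,0,0]
    - [0,0,-17,3,0,0,0]
    - [0,0,-17,4,0,0,0]
    - [0,0,-16.5,5.5,0,0,0]
    - [0,0,-16,6.5,0,0,0]
    - [0,0,-15.5,8,0,0,0]
    - [0,0,-14.5,9,0,0,0]
    - [0,0,-14,10,0,0,0]
    - [0,0,-13,11,0,0,0]

```text
time_s: 42.45
tool_pos: [0.4741, -0.2078, 0.2199]
tool_rot: [179.9, -0.0, 86.9]
force: [2.2, 2.1, 1.1]
grip_width: 0.0114
```

Request:
send_rows:
  plan:
    - [0,0,0,0,0,0,0]
    - [0,0,0,0,0,0,0]

```text
time_s: 42.65
tool_pos: [0.4728, -0.2078, 0.219]
tool_rot: [-179.8, -0.1, 86.9]
force: [-2.4, 2.7, -1.1]
grip_width: 0.0114
```

Run:
```python
from h import *
st()
x,z=env.get_obs()['tool_pos'][[0,2]];z+=.0167
a0=np.arctan2(z-.0605,.628-x);r=np.hypot(z-.0605,.628-x);print(a0,r)
f=lambda t:231*np.array([-np.cos(t),np.sin(t)])
T=np.linspace(a0,.05,13)
for i in range(12):
    d=f(T[i+1])-f(T[i]);print(round(d[0],1),round(-d[1],1))
```

```text
42.65 [ 0.4728 -0.2078  0.219 ] [-1.7985e+02 -7.0000e-02  8.6870e+01] F [-2.4  2.7 -1.1] w 11.4 q [ 56.   4. -37. 101.   3.  76.  16.]
0.8458772880885488 0.234064444259293
-11.1 10.5
-10.4 11.2
-9.6 11.9
-8.8 12.5
-8.0 13.1
-7.1 13.6
-6.2 14.0
-5.2 14.4
-4.3 14.7
-3.3 15.0
-2.3 15.1
-1.3 15.3
```

Request:
send_rows:
  plan:
    - [0,0,-11,10.5,0,0,0]
    - [0,0,-10.5,11,0,0,0]
    - [0,0,-9.5,12,0,0,0]
    - [0,0,-9,12.5,0,0,0]
    - [0,0,-8,13,0,0,0]
    - [0,0,-7,13.5,0,0,0]
    - [0,0,-6,14,0,0,0]
    - [0,0,-5,14.5,0,0,0]
    - [0,0,-4.5,14.5,0,0,0]
    - [0,0,-3.5,15,0,0,0]
    - [0,0,-2,15,0,0,0]
    - [0,0,-1,13,0,0,0]

```text
time_s: 43.85
tool_pos: [0.3989, -0.2041, 0.0609]
tool_rot: [179.8, -0.0, 86.9]
force: [3.2, 4.0, 0.7]
grip_width: 0.0119
```

Request:
send_rows:
  plan:
    - [0,0,0,3,0,0,0]
    - [0,0,0,0,0,0,0]

```text
time_s: 44.05
tool_pos: [0.3988, -0.2041, 0.0577]
tool_rot: [179.8, -0.0, 86.9]
force: [5.3, 2.8, -3.3]
grip_width: 0.0112
```

Request:
send_rows:
  plan:
    - [0,0,0,3,0,0,0]
    - [0,0,0,2,0,0,0]
    - [0,0,0,0,0,0,0]

```text
time_s: 44.35
tool_pos: [0.3987, -0.2048, 0.0548]
tool_rot: [179.9, 0.1, 86.9]
force: [0.2, 4.8, 13.2]
grip_width: 0.0114
```

Request:
send_rows:
  plan:
    - [0,0,0,2,0,0,0]
    - [0,0,0,1,0,0,0]
    - [0,0,0,0,0,0,0]

```text
time_s: 44.65
tool_pos: [0.3987, -0.2057, 0.0524]
tool_rot: [179.9, 0.1, 86.9]
force: [-2.0, 3.4, 17.1]
grip_width: 0.011
```

Request:
send_rows:
  plan:
    - [0,0,0,-2,0,0,0]
    - [34,0,0,0,0,0,0]
    - [34,0,0,0,0,0,0]
    - [34,0,0,0,0,0,0]
    - [34,0,0,-25,0,0,0]
    - [34,0,0,-30,0,0,0]
    - [0,0,0,0,0,0,0]
    - [0,0,0,0,0,0,0]
    - [0,0,0,0,0,0,0]
    - [0,0,0,20,0,0,0]
    - [0,0,0,8,0,0,0]
    - [0,0,0,0,0,0,0]

```text
time_s: 45.85
tool_pos: [0.395, -0.2036, 0.0769]
tool_rot: [-179.8, -0.2, 86.9]
force: [0.3, 0.3, -0.4]
grip_width: 0.0014
```

Request:
send_rows:
  plan:
    - [0,0,0,4,0,0,0]
    - [0,0,0,3,0,0,0]
    - [0,0,0,0,0,0,0]

```text
time_s: 46.15
tool_pos: [0.397, -0.2047, 0.072]
tool_rot: [180.0, 0.0, 86.9]
force: [-0.1, -0.8, -0.6]
grip_width: 0.0002
```

Request:
send_rows:
  plan:
    - [0,0,0,3,0,0,0]
    - [0,0,0,0,0,0,0]

```text
time_s: 46.35
tool_pos: [0.3972, -0.2048, 0.0714]
tool_rot: [-180.0, 0.1, 86.8]
force: [-6.1, 3.7, 20.4]
grip_width: 0.0006
```

The bar is solid at 0.0714 m under 20 N. The expected height when shut is 0.072, so the lid is shut. I'll back away and check the final scene.

Request:
send_rows:
  plan:
    - [0,0,0,-20,0,0,0]
    - [0,0,0,-45,0,0,0]
    - [0,0,0,-45,0,0,0]
    - [30,0,0,-45,0,0,0]
    - [30,0,0,-45,0,0,0]
    - [30,-50,0,0,0,0,0]
    - [30,-50,10,0,0,0,0]
    - [30,-50,10,0,0,0,0]
    - [30,-50,0,0,0,0,0]
    - [30,-50,-10,0,0,0,0]
    - [30,-30,-10,0,0,0,0]
    - [30,0,0,0,0,0,0]

```text
time_s: 47.55
tool_pos: [0.3769, -0.4869, 0.2675]
tool_rot: [-179.9, 0.0, 86.3]
force: [-0.3, -1.3, -1.1]
grip_width: 0.0295
```

Run:
```python
from h import *
st()
a=env.read_camera('top')[:,:,::-1];b=env.read_camera('side')[:,:,::-1]
cv2.imwrite('pics/s.png',np.vstack([cv2.resize(a[80:290,150:470],(800,525))]))
o=cv2.imread('pics/a.png')
cv2.imwrite('pics/t.png',np.hstack([cv2.resize(a[90:200,185:290],(400,420),interpolation=3),cv2.resize(b[110:300,195:435],(400,420),interpolation=3)]))
for c in('top','side'):
    for q in ['mug','jar','screwdriver']:
        print(c,q,[np.round(x['rect']).tolist() for x in env.regions_of(c,q)[:1]])
```

```text
47.55 [ 0.3769 -0.4869  0.2675] [-1.7986e+02  5.0000e-02  8.6330e+01] F [-0.3 -1.3 -1.1] w 29.5 q [ 69.  15. -24.  84.   6.  83.  42.]
top mug [[164.0, 235.0, 204.0, 277.0]]
top jar [[421.0, 238.0, 451.0, 259.0]]
top screwdriver [[310.0, 162.0, 323.0, 218.0]]
side mug [[250.0, 332.0, 294.0, 371.0]]
side jar [[411.0, 162.0, 431.0, 190.0]]
side screwdriver [[295.0, 206.0, 333.0, 234.0]]
```

View pics/s.png

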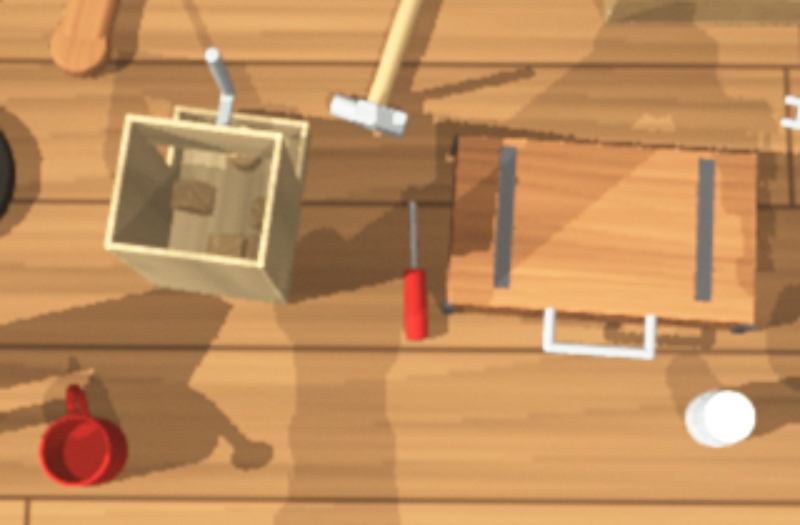

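View pics/t.png

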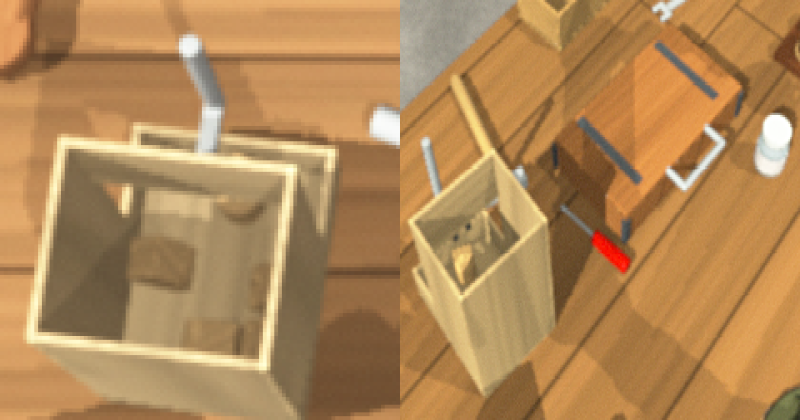

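The lid is shut, the hatch is open and the blocks are in the tray. The mug, jar and screwdriver are unmoved within the detectors' few-pixel scatter. I'll hand the job in.

```bash
python3 -c "
from h import *
print(env.sign_off());st()"
```

```text
the job is handed in; nothing more can be done
None
the job is handed in; nothing more can be done
```

I did the whole job in the order asked and handed it in at about 48 s on the robot's clock. No verdict was reported.

- **Lid opened:** I lifted it until it pressed back with about 12 N at its stop, and it stayed there.
- **Blocks loaded:** I moved all five blocks into the latched bin one at a time. A picture taken before I touched the bolt showed all five inside. I did not touch the tin.
- **Batch dropped:** I pulled the bolt about 29 mm, the floor dropped and the blocks fell through.
- **Lid shut:** Pressing down on the bar met solid resistance at 71.4 mm, against 72 mm expected for a shut lid.

In the last pictures the lid is down, the hatch is open and no blocks lie on the bench. The mug, jar and screwdriver are where they started, within the detectors' scatter of a few pixels.

**Less certain:** the bin's walls partly hide the tray. In the final pictures I could clearly make out only about four of the five blocks. A picture taken right after the drop seemed to show five, but in both the detectors picked out only some of them.

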